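# Load the battery lamp and aim its arm at the kitchen scale

### The arm

A 6-joint arm with a two-finger parallel gripper is mounted at the origin on a cart in front of the work surface, level with it; the furniture and walls round the work are solid. World frame = base frame: x ahead of the robot, y to its left, z up, the work surface at z = 0. Lengths are in m, angles in rad, forces in N, time in s.
With the tool pointing down it reaches from about 0.225 to 0.875 m from the base axis. Payload 3.4 kg.
Tool frame: the origin (TCP) lies at the very end of the fingers, on their centre line; the grasp point (between the pads) lies 19 mm behind it (manip.pinch_z is the distance from the TCP to the grasp point, in m); z points along the fingers, y is the line along which they close (so a half turn about z gives the same grasp; the last joint's range is limited). The gripper opens to 85 mm and grips with 20 to 120 N. Pads are 22 mm wide; open, the fingers measure 114 mm over their backs; the gripper's body (76 mm by 85 mm) begins 54 mm behind the grasp point. The pads swing forward as they close: fully open they stand 13 mm farther back than shut.
Start: joints at [-1.403, 0.276, 1.505, -0, 1.361, -0.121], TCP at [0.164, -0.551, 0.231] pointing down, gripper open.
Joint ranges: [-2.89, 2.89], [-0.75, 2.08], [0.22, 2.7], [-1.18, 4.32], [0.11, 2.71], [-2.7, 2.7]. Speed limits (rad/s): [2.57, 2.57, 3.14, 3.14, 3.14, 3.14].

### API

Orientations are given as a unit quaternion [w, x, y, z].
In Python, from rig import manip gives the robot as it stands. The module is installed in compiled form; this text tells all that it offers.
- The arm moves only by the shell command python3 -m jog 'ROWS' [FORCE]. ROWS is JSON, a list of rows, each an object of numbers: "dx", "dy", "dz": the shift along the tool's x, y, z each as a share of 25 cm, from -1 to 1; "ax", "ay", "az": the turn, a rotation vector about the tool's x, y, z each as a share of 90 degrees, from -1 to 1; "grip": the opening, from -1 (shut) to 1 (fully open), so that 0 is half open. A call has 1 to 5 rows; each row is the pose to reach, as a shift and turn from the pose commanded when the call began, along the tool's axes at that moment; what a row does not reach only later rows make up. A row lasts 1/12 s, in which the tool goes at most 41.7 mm and 7.16 degrees, less where a joint would pass 70% of its speed; a pose out of reach is approached as far as the arm can. A call with a number of a shift or a turn outside -1 to 1 is refused whole. A call with a gripper value outside its range is refused whole. The fingers move at their own pace and stop on an object; FORCE is the grip in N (left out, the last holds). Time passes only in rows, so rows that repeat a pose let the fingers close. It gives the time, the measured TCP pose, the force, the opening and the grip force at its end, in the units of the state.
- manip.get_state(): the state, without advancing time (a new reading comes with each control period).
- manip.get_image(name): name is "scene" or "top"; returns a dict with "img" (480x640x3 uint8, red, green, blue), "mtx" (3x3 intrinsics, pixels), "k1" (the pictures are not rectified: a ray, as slopes to the right and down, at radius r is drawn at 1 + k1 r^2 times it, then the intrinsics apply), "world_to_cam" (4x4, takes a point from world to camera coordinates). Camera axes: x right, y down, z forward; pixel columns grow to the right and rows downward; lengths in m; the calibration is good to about 2 mm. A picture is of the moment at which its call begins. There is no depth.
- manip.sign_off(): hands the job in; it is judged then, once.
The state is a dict: "clock": time; "qpos": joint angles; "qd": joint speeds; "effort": joint torques, N m; "position": TCP position; "ee_rot": TCP orientation; "contact_force": force on the tool from outside, world axes, zero at the start; "moment": the same for the moment, N m; "width": finger opening in m; "gripper_force": force on a finger pad.
Only numpy, scipy, OpenCV 4.12 (cv2) and the standard library are available. Lean on these libraries where they do the work, as an engineer would, in place of code of your own. Each camera call takes 0.05 s, during which the arm holds its last target. There are 200 camera calls.

### The job

Take every block battery out of the charger and put it in the lamp's open battery bay, then shut the bay's lid fully and, after that, press the lamp's switch fully down and let it go. Also swing the lamp's arm so that, seen from above, it points straight at the middle of the kitchen scale, wherever the scale finally stands. Leave the scale, the mug and the spice jar where they are.

Things in the scene. Friction and masses are not known exactly. Their poses are not given: they have to be found in the camera images.
- lamp: battery lamp, white, fixed. Origin under the centre of its battery bay, on the worktop; x points away from the robot at yaw 0. Bay: open box, 135 mm square outside, 125 inside, floor at z = 5 mm, rim at 45 mm, lid hinged on its +x rim. A 14 mm thick base plate runs out 62 mm to -x (with the switch) and 118 mm to -y (with the upright post, radius 9 mm, at x = 0, y = -165 mm)
- bay_lid (a joint): lid hinge: 0 = shut on the rim, grows as it opens, upright at 1.57, stop at 2.0 rad; stiff, stays where it is left, under 10 N at the free edge moves it. The lid is a 7 mm plate about 135 mm square, free edge about 135 mm from the hinge, with a knob (35 mm tall) at mid-width of its outer face, 105 mm from the hinge
- bay_lid_hinge (a point): point on the lid's hinge line at the middle of the bay's +x rim; the hinge line runs along the lamp's y
- switch_top (a point): centre of the top face of the lamp's push switch, a round black button of 14 mm radius on the base plate in front of the bay; it is pressed straight down, 5 mm of travel against a spring (4 N fully down), and springs back
- switch (a joint): travel of the switch: 0 = up, 0.005 m = fully down
- lamp_arm (a joint): friction-held swing arm of the lamp, turning about the vertical post: 0 = the arm points along the lamp's -y, grows counter-clockwise from above (towards the lamp's +x), range -1.3 to 1.3 rad; it stays where it is released; 0.12 N m of friction
- bar_pivot (a point): the swing arm: a level aluminium bar 12 mm wide and 18 mm tall, with a lamp shade of 30 mm radius hanging at its end (centre 168 mm out, lowest part about 55 mm below the bar). The point lies on the pivot axis at mid-height of the bar (204 mm above the worktop); own x runs out along the bar, so the arm points along its x
- bar_grip (a point): point on the arm's bar 110 mm out from the pivot, half-way up the bar, where it is easily pinched from above across its 12 mm width
- charger: charger tray, grey, fixed, 150 mm (x) by 120 mm (y) by 16 mm high, origin under its centre. Four pockets at x = +-34 mm, y = +-26 mm, each 51 mm (x) by 21 mm (y), 10 mm deep, floor at z = 6 mm
- scale_top (a point): kitchen scale, white with a black pan, 134 x 106 x 32 mm, about 0.5 kg, loose on the worktop; the point is the centre of its outline seen from above, on its top (32 mm high)
- mug: spotted mug, 127 x 92 mm, 95 mm tall, a bystander; origin under its middle
- shaker: small spice jar with red cap, 45 mm across, 106 mm tall, a bystander; origin under its centre
- cell0_center (a point): block battery (one of up to four alike, some may be absent), a rounded box 48.5 mm long (own x; the two snap terminals stick out at the +x end), 17.5 mm wide (own y), 26.5 mm tall (own z), 45 g. The point is its centre. It starts standing on its narrow long side in a pocket of the charger, pocket floor at z = 6 mm, so its top is at 32.5 mm
- cell1_center (a point): block battery (one of up to four alike, some may be absent), a rounded box 48.5 mm long (own x; the two snap terminals stick out at the +x end), 17.5 mm wide (own y), 26.5 mm tall (own z), 45 g. The point is its centre. It starts standing on its narrow long side in a pocket of the charger, pocket floor at z = 6 mm, so its top is at 32.5 mm
- cell2_center (a point): block battery (one of up to four alike, some may be absent), a rounded box 48.5 mm long (own x; the two snap terminals stick out at the +x end), 17.5 mm wide (own y), 26.5 mm tall (own z), 45 g. The point is its centre. It starts standing on its narrow long side in a pocket of the charger, pocket floor at z = 6 mm, so its top is at 32.5 mm
- cell3_center (a point): block battery (one of up to four alike, some may be absent), a rounded box 48.5 mm long (own x; the two snap terminals stick out at the +x end), 17.5 mm wide (own y), 26.5 mm tall (own z), 45 g. The point is its centre. It starts standing on its narrow long side in a pocket of the charger, pocket floor at z = 6 mm, so its top is at 32.5 mm

How it is judged:
On the way, in this order (a step that is already met when the one before it is completed fails the run):
1. every block battery lies in the lamp's bay (x of cell0_center in the frame of lamp between -0.063 and 0.063 m and y of cell0_center in the frame of lamp between -0.063 and 0.063 m and z of cell0_center in the frame of lamp between 0 and 0.042 m and x of cell1_center in the frame of lamp between -0.063 and 0.063 m and y of cell1_center in the frame of lamp between -0.063 and 0.063 m and z of cell1_center in the frame of lamp between 0 and 0.042 m and x of cell2_center in the frame of lamp between -0.063 and 0.063 m and y of cell2_center in the frame of lamp between -0.063 and 0.063 m and z of cell2_center in the frame of lamp between 0 and 0.042 m and x of cell3_center in the frame of lamp between -0.063 and 0.063 m and y of cell3_center in the frame of lamp between -0.063 and 0.063 m and z of cell3_center in the frame of lamp between 0 and 0.042 m), for 0.3 s.
2. the bay lid is shut (with the batteries in it) (all of step 1 and value of joint bay_lid below 0.05 rad), for 0.2 s.
3. the switch is pressed down (value of joint bay_lid below 0.05 rad and value of joint switch above 0.004 m), for 0.02 s.
4. the switch is let go (value of joint switch below 0.001 m), for 0.1 s.
At the end, for the whole second after the job is handed in: all batteries lie in the bay, the lid is shut (under 0.05 rad), the switch is up again, and the arm is still and points at the centre of the scale's top to within 15 mm sideways (all of step 2 and value of joint switch below 0.001 m and y of scale_top in the frame of bar_pivot between -0.015 and 0.015 m and x of scale_top in the frame of bar_pivot above 0.05 m and velocity of joint lamp_arm between -0.05 and 0.05 rad/s); the robot touches nothing.
It fails at once if the mug is moved more than 30 mm (distance of mug from where it was at the start of the episode above 0.03 m).
It fails at once if the spice jar is moved more than 30 mm (distance of shaker from where it was at the start of the episode above 0.03 m).
It fails at once if the scale is carried or pushed more than 80 mm from where it stood (distance of scale_top from where it was at the start of the episode above 0.08 m).
Of cell0, cell1, cell2, cell3 only 2 to 4 are there at a start; the rules pass over those that are not, and their reading is None.
At some moment in a run one of scale may be knocked a few centimetres aside while the robot is not near it.
Once in a run the grip may slacken for a moment while it holds something.
It also fails if it takes over 210 s, if anything falls off the work surface, if the arm or the gripper's body presses on something with over 40 N, if the wrist force passes 120 N, or if a joint passes its speed limit or range.

## Working session

There is one attempt and no reset: what is moved stays moved. The work goes in short steps, Python scripts to look and compute and a shell command to move; the robot and the scene stay as the last step left them, time stands still between calls to the robot, and variables do not carry over. Pictures are saved under pics/ and viewed, at most 14 in all, crops included, and the job is handed in when it is done.

```bash
mkdir -p pics; cat > h.py <<'E'
import numpy as np, cv2, sys
from rig import manip
from scipy.spatial.transform import Rotation as R
def snap(n,f):
    d=manip.get_image(n); cv2.imwrite('pics/'+f,d['img'][:,:,::-1]); return d
def ray(d,u,v):
    m=np.array(d['mtx']); k=d['k1']
    x=np.array([(u-m[0,2])/m[0,0],(v-m[1,2])/m[1,1]]); y=x.copy()
    for _ in range(30): y=x/(1+k*(y@y))
    W=np.array(d['world_to_cam']); Rm=W[:3,:3]
    return -Rm.T@W[:3,3], Rm.T@np.array([y[0],y[1],1])
def onz(d,u,v,z):
    o,r=ray(d,u,v); return o+r*(z-o[2])/r[2]
def proj(d,p):
    W=np.array(d['world_to_cam']); c=W[:3,:3]@p+W[:3,3]; s=c[:2]/c[2]; s=s*(1+d['k1']*(s@s)); m=np.array(d['mtx'])
    return np.array([m[0,0]*s[0]+m[0,2],m[1,1]*s[1]+m[1,2]])
def go(p,yaw=None):
    "row for jog: target TCP p, tool x... yaw = direction of tool y in world (mod pi), pointing down"
    s=manip.get_state(); q=np.array(s['ee_rot']); r=R.from_quat(q[[1,2,3,0]]); M=r.as_matrix()
    dl=M.T@(np.array(p)-s['position'])/0.25
    out=dict(zip(['dx','dy','dz'],np.round(dl,3)))
    if yaw is not None:
        c=[]
        for k in (0,np.pi):
            y=np.array([np.cos(yaw+k),np.sin(yaw+k),0]); z=np.array([0,0,-1.]); T=np.stack([np.cross(y,z),y,z],1)
            c.append((M.T@T))
        rv=min([R.from_matrix(a).as_rotvec() for a in c],key=np.linalg.norm)/(np.pi/2)
        out.update(zip(['ax','ay','az'],np.round(rv,3)))
    print({k:float(v) for k,v in out.items()}, 'pos',np.round(s['position'],4),'q6',np.round(s['qpos'][5],2))
E
python3 -c "
from h import *
for n in ('scene','top'):
    d=snap(n,n+'0.png'); o,r=ray(d,320,240); print(n,o,r,d['k1'])
s=manip.get_state(); print(s['ee_rot'],s['clock'],manip.pinch_z, s['width'])
"
```

```text
scene [-0.00566645 -1.04430518  0.86948677] [ 0.42478732  0.73856487 -0.52384227] -0.08643974256858133
top [ 0.28674464 -0.20329208  1.51433457] [ 0.20305391  0.1092972  -0.97308137] -0.10563499176663883
[-8.47326601e-04  9.89591630e-01  1.43901658e-01 -1.39663207e-05] 0.1 0.0187 0.08541490250101771
```

View pics/top0.png

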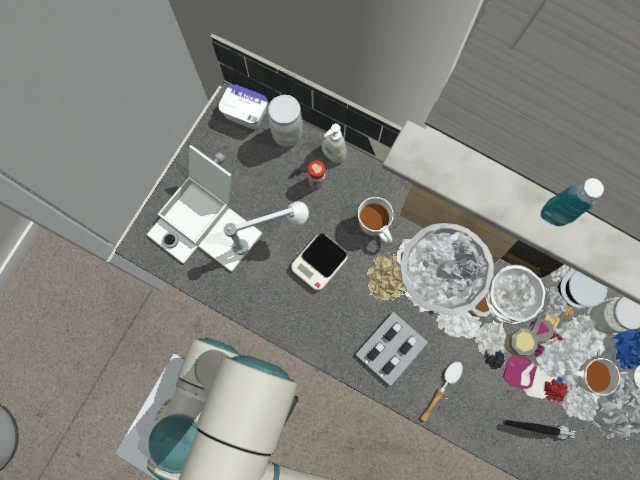

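View pics/scene0.png

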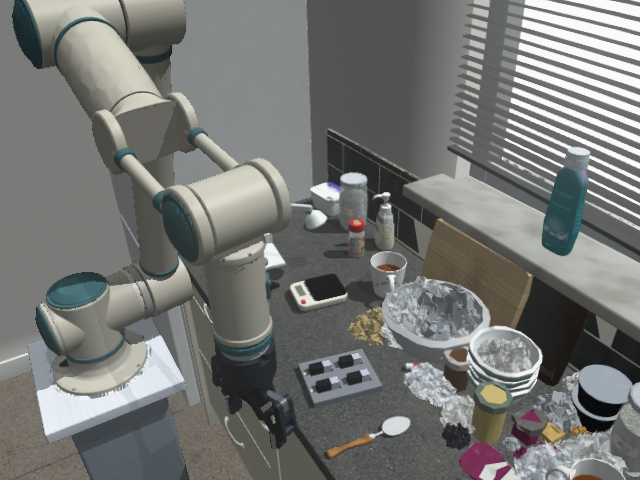

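The top view shows the charger at about (392,348) with 4 dark cells. The lamp bay is at (195,210) with its lid open, the switch at (170,240), the post at (235,232), the shade at (297,213) and the scale at (320,262). I'll zoom in for exact pixels.

```bash
python3 -c "
import cv2,numpy as np
a=cv2.imread('pics/top0.png')
c=cv2.resize(a[305:395,345:435],(396,396),interpolation=cv2.INTER_CUBIC)
l=cv2.resize(a[140:300,140:350],(0,0),fx=3.8,fy=3.8,interpolation=cv2.INTER_CUBIC)[:,:798]
cv2.imwrite('pics/c.png',c);cv2.imwrite('pics/l.png',l[:600])"
```

```text
(no output)
```

View pics/c.png

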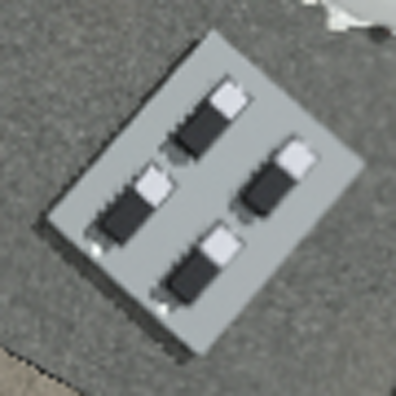

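View pics/l.png

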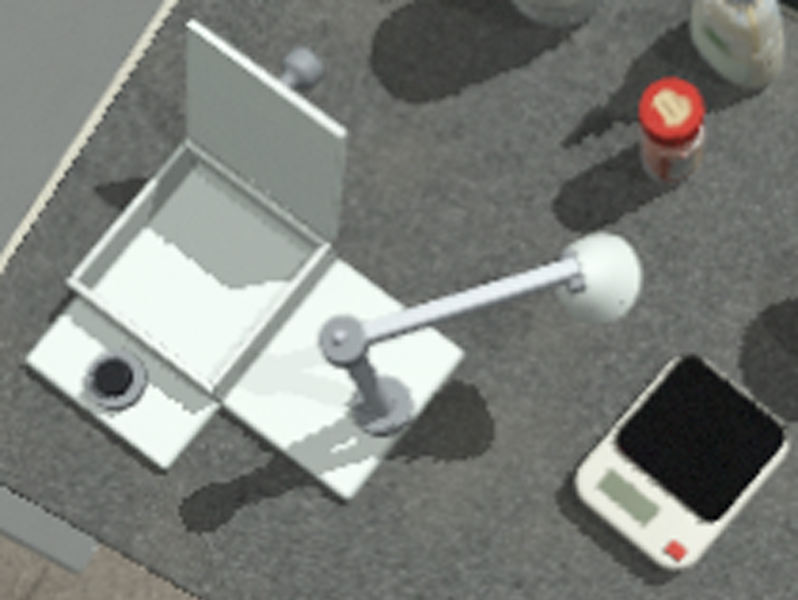

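```bash
cat > meas.py <<'E'
from h import *
d=manip.get_image('top')
C=lambda x,y,z: onz(d,345+x/4.4,305+y/4.4,z)[:2]
L=lambda x,y,z: onz(d,140+x/3.8,140+y/3.8,z)[:2]
f=lambda a:np.round(a,4)
t=[C(*p,.016) for p in [(46,217),(212,28),(366,162),(200,355)]]
n=np.linalg.norm
print('tray sides',[f(n(t[i]-t[(i+1)%4])) for i in range(4)])
c=np.mean(t,0); v=(t[1]-t[0])+(t[2]-t[3]); w=(t[2]-t[1])+(t[3]-t[0])
yaw=np.arctan2(v[1],v[0]); yw=np.arctan2(w[1],w[0]); print('charger',f(c),'yaw',yaw,'y dir',yw,'diff',yaw-yw)
ex=np.array([np.cos(yaw),np.sin(yaw)]); ey=np.array([-ex[1],ex[0]])
for a in(1,-1):
  for b in(1,-1):
    p=c+a*.034*ex+b*.026*ey; q=proj(d,np.r_[p,.0325]); print('pocket',a,b,f(p),'crop px',f((q-[345,305])*4.4), 'r',f(n(p)))
for ends in [((239,88),(188,147)),((306,149),(250,208)),((164,175),(112,235)),((230,233),(178,297))]:
    A,B=[C(*e,.0325) for e in ends]; print('cell',f((A+B)/2),'len',f(n(A-B)),np.arctan2(*(A-B)[::-1]))
b=[L(*p,.045) for p in [(70,283),(187,142),(330,245),(213,397)]]
print('bay sides',[f(n(b[i]-b[(i+1)%4])) for i in range(4)])
bc=np.mean(b,0); v=(b[1]-b[0])+(b[2]-b[3]); ly=np.arctan2(v[1],v[0]); w=(b[0]-b[3])+(b[1]-b[2])
print('bay',f(bc),'yaw',ly,'ydir-90',np.arctan2(w[1],w[0])-np.pi/2)
ex=np.array([np.cos(ly),np.sin(ly)]); ey=np.array([-ex[1],ex[0]])
pc=bc-.165*ey
pv=L(343,335,.213); sh=L(600,278,.18)
print('post pred',f(pc),'seen',f(pv),'shade',f(sh),n(sh-pv))
print('switch',f(L(112,376,.024)), 'local',f([ (L(112,376,.024)-bc)@ex,(L(112,376,.024)-bc)@ey]))
print('lid free edge z~.17?', [f(L(x,y,.18)) for x,y in((188,20),(346,130))])
s=[L(*p,.030) for p in [(690,355),(790,440),(680,572),(576,480)]]
print('scale sides',[f(n(s[i]-s[(i+1)%4])) for i in range(4)],'c',f(np.mean(s,0)), f(s))
sc=np.mean(s,0); a=lambda p,q:np.arctan2(*(q-p)[::-1])
print('arm world angle',a(pv,sh),'wanted',a(pc,sc),'joint now',a(pv,sh)-ly+np.pi/2,'want',a(pc,sc)-ly+np.pi/2)
for nme,px,z in (('mug',(375,217),.09),('shaker',(316,168),.106)): print(nme,f(onz(d,*px,z)))
E
python3 meas.py
```

```text
tray sides [np.float64(0.1502), np.float64(0.1202), np.float64(0.1507), np.float64(0.1198)]
charger [ 0.4375 -0.3384] yaw -0.2303469172321803 y dir -1.7948441550014742 diff 1.5644972377692938
pocket 1 1 [ 0.4766 -0.3208] crop px [214.3317 115.0996] r 0.5745
pocket 1 -1 [ 0.4647 -0.3715] crop px [281.3829 174.7333] r 0.5949
pocket -1 1 [ 0.4104 -0.3053] crop px [138.3908 202.0157] r 0.5115
pocket -1 -1 [ 0.3985 -0.3559] crop px [205.6328 262.4115] r 0.5343
cell [ 0.4751 -0.3211] len 0.0463 -0.22616214668604925
cell [ 0.4619 -0.3708] len 0.0481 -0.2771385566808203
cell [ 0.4088 -0.3059] len 0.0464 -0.22543179590675683
cell [ 0.3968 -0.3558] len 0.048 -0.19934800153676258
bay sides [np.float64(0.1314), np.float64(0.1323), np.float64(0.1356), np.float64(0.1356)]
bay [0.4995 0.303 ] yaw -0.12082419443582094 ydir-90 -0.13855261370600735
post pred [0.4796 0.1392] seen [0.4806 0.1424] shade [0.5978 0.0261] 0.16511057725913134
switch [0.4025 0.3222] local [-0.0986  0.0074]
lid free edge z~.17? [array([0.6205, 0.3542]), array([0.605 , 0.2211])]
scale sides [np.float64(0.093), np.float64(0.1208), np.float64(0.0971), np.float64(0.12)] c [ 0.5456 -0.0649] [[ 0.6144 -0.0315]
 [ 0.5947 -0.1223]
 [ 0.476  -0.1002]
 [ 0.4973 -0.0054]]
arm world angle -0.781012340183695 wanted -1.2579170318487778 joint now 0.9106081810470225 want 0.4337034893819398
mug [ 0.7068 -0.1384  0.09  ]
shaker [0.7452 0.058  0.106 ]
```

The tray sides (150/120 mm), bay sides (~135 mm) and pivot-to-shade distance (165 mm) all match the given sizes. All four cells are present. I'll start with the nearest pocket.

```bash
cat > plan.py <<'E'
from h import *
YC=-0.23-np.pi/2; YL=-0.13-np.pi/2
P=[(.3975,-.3559),(.4095,-.3056),(.4635,-.3712),(.476,-.321)]
ex=np.array([np.cos(-.13),np.sin(-.13)]); ey=np.array([-ex[1],ex[0]]); B=np.array([.4995,.303])
S=[B+x*ex+y*ey for x,y in ((.022,.028),(.022,-.028),(-.034,.028),(-.034,-.028))]
if __name__=='__main__':
    k,i,z=sys.argv[1],int(sys.argv[2]),float(sys.argv[3])
    go([*(P if k=='c' else S)[i],z],YC if k=='c' else YL)
E
python3 plan.py c 0 0.10
```

```text
{'dx': 1.119, 'dy': -0.48, 'dz': 0.523, 'ax': -0.001, 'ay': 0.0, 'az': 0.33} pos [ 0.1637 -0.5508  0.2306] q6 -0.12
```

```bash
r='x'; python3 -m jog '[{"dx":1,"dy":-0.43,"dz":0.2,"az":0.33,"grip":-0.18},{"dx":1,"dy":-0.43,"dz":0.2,"az":0.33,"grip":-0.18},{"dx":1,"dy":-0.43,"dz":0.2,"az":0.33,"grip":-0.18},{"dx":1,"dy":-0.43,"dz":0.2,"az":0.33,"grip":-0.18},{"dx":1,"dy":-0.43,"dz":0.2,"az":0.33,"grip":-0.18}]' 30
python3 plan.py c 0 0.10
```

```text
{'dx': 1.119, 'dy': -0.48, 'dz': 0.523, 'ax': -0.001, 'ay': 0.0, 'az': 0.33} pos [ 0.1637 -0.5508  0.2306] q6 -0.12schema error: expected keys dx, dy, dz, ax, ay, az, grip
```

```bash
python3 -m jog '[{"dx":1,"dy":-0.43,"dz":0.2,"ax":0,"ay":0,"az":0.33,"grip":-0.18},{"dx":1,"dy":-0.43,"dz":0.2,"ax":0,"ay":0,"az":0.33,"grip":-0.18},{"dx":1,"dy":-0.43,"dz":0.2,"ax":0,"ay":0,"az":0.33,"grip":-0.18},{"dx":1,"dy":-0.43,"dz":0.2,"ax":0,"ay":0,"az":0.33,"grip":-0.18},{"dx":1,"dy":-0.43,"dz":0.2,"ax":0,"ay":0,"az":0.33,"grip":-0.18}]' 30
python3 plan.py c 0 0.10
```

```text
clock: 0.57
position: [0.3151, -0.4249, 0.1949]
ee_rot: [0.0, 0.993, -0.117, -0.0]
contact_force: [0.7, -0.2, -0.1]
width: 0.0349
gripper_force: 0.0
{'dx': 0.256, 'dy': -0.345, 'dz': 0.379, 'ax': 0.0, 'ay': 0.0, 'az': -0.003} pos [ 0.3151 -0.4249  0.1949] q6 0.74
```

```bash
python3 -m jog '[{"dx":0.256,"dy":-0.345,"dz":0.38,"ax":0,"ay":0,"az":0,"grip":-0.18},{"dx":0.256,"dy":-0.345,"dz":0.38,"ax":0,"ay":0,"az":0,"grip":-0.18},{"dx":0.256,"dy":-0.345,"dz":0.38,"ax":0,"ay":0,"az":0,"grip":-0.18},{"dx":0.256,"dy":-0.345,"dz":0.38,"ax":0,"ay":0,"az":0,"grip":-0.18},{"dx":0.256,"dy":-0.345,"dz":0.38,"ax":0,"ay":0,"az":0,"grip":-0.18}]' | head -2
python3 plan.py c 0 0.018; python3 -c "
from h import *
d=snap('scene','s1.png'); a=cv2.imread('pics/s1.png')[250:450,200:440]; cv2.imwrite('pics/s1c.png',cv2.resize(a,None,fx=3,fy=3))"
```

```text
clock: 0.98
position: [0.3965, -0.3521, 0.0969]
{'dx': 0.009, 'dy': 0.016, 'dz': 0.315, 'ax': -0.003, 'ay': 0.004, 'az': 0.003} pos [ 0.3965 -0.3521  0.0969] q6 0.94
```

View pics/s1c.png

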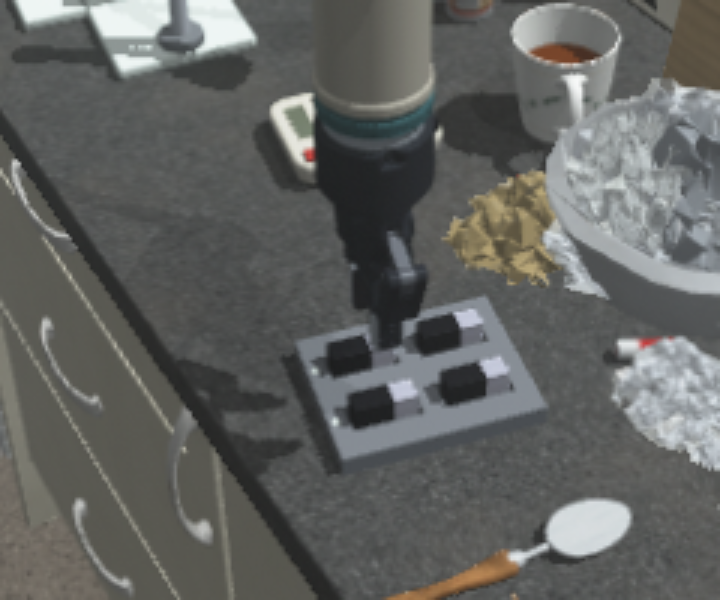

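The view shows all four cells in the tray and the open fingers hovering above the near-right cell. I'll re-read the state and descend.

```bash
python3 plan.py c 0 0.018
```

```text
{'dx': 0.007, 'dy': 0.005, 'dz': 0.322, 'ax': -0.001, 'ay': 0.002, 'az': 0.002} pos [ 0.3962 -0.3545  0.0986] q6 0.94
```

```bash
python3 -m jog '[{"dx":0,"dy":0,"dz":0.15,"ax":0,"ay":0,"az":0,"grip":-0.18},{"dx":0,"dy":0,"dz":0.28,"ax":0,"ay":0,"az":0,"grip":-0.18},{"dx":0,"dy":0,"dz":0.328,"ax":0,"ay":0,"az":0,"grip":-0.18},{"dx":0,"dy":0,"dz":0.328,"ax":0,"ay":0,"az":0,"grip":-0.18},{"dx":0,"dy":0,"dz":0.328,"ax":0,"ay":0,"az":0,"grip":-0.18}]'
python3 -m jog '[{"dx":0,"dy":0,"dz":0,"ax":0,"ay":0,"az":0,"grip":-1},{"dx":0,"dy":0,"dz":0,"ax":0,"ay":0,"az":0,"grip":-1},{"dx":0,"dy":0,"dz":0,"ax":0,"ay":0,"az":0,"grip":-1},{"dx":0,"dy":0,"dz":0,"ax":0,"ay":0,"az":0,"grip":-1},{"dx":0,"dy":0,"dz":0,"ax":0,"ay":0,"az":0,"grip":-1}]' 60
python3 plan.py c 0 0.018
```

```text
clock: 1.45
position: [0.396, -0.358, 0.0188]
ee_rot: [0.001, 0.993, -0.115, 0.0]
contact_force: [0.1, 0.4, 0.1]
width: 0.0348
gripper_force: 0.0
clock: 1.87
position: [0.3972, -0.3552, 0.0201]
ee_rot: [-0.001, 0.993, -0.116, 0.001]
contact_force: [2.9, 6.1, 4.5]
width: 0.0156
gripper_force: 60.3
{'dx': 0.002, 'dy': 0.003, 'dz': 0.008, 'ax': -0.002, 'ay': -0.001, 'az': -0.001} pos [ 0.3972 -0.3552  0.0201] q6 0.94
```

```bash
python3 -m jog '[{"dx":0,"dy":0,"dz":-0.1,"ax":0,"ay":0,"az":0,"grip":-1},{"dx":0,"dy":0,"dz":-0.22,"ax":0,"ay":0,"az":0,"grip":-1},{"dx":0,"dy":0,"dz":-0.34,"ax":0,"ay":0,"az":0,"grip":-1},{"dx":0,"dy":0,"dz":-0.34,"ax":0,"ay":0,"az":0,"grip":-1},{"dx":0,"dy":0,"dz":-0.34,"ax":0,"ay":0,"az":0,"grip":-1}]'
python3 - <<'E'
from h import *
go([.37,.05,.103],-.2-np.pi/2)
d=snap('scene','s2.png'); a=cv2.imread('pics/s2.png')[250:450,200:440]; cv2.imwrite('pics/s2c.png',cv2.resize(a,None,fx=3,fy=3))
E
```

```text
clock: 2.28
position: [0.3974, -0.3583, 0.1065]
ee_rot: [0.003, 0.993, -0.115, 0.003]
contact_force: [-0.3, -0.1, -0.4]
width: 0.016
gripper_force: 59.7
{'dx': -0.479, 'dy': -1.565, 'dz': 0.004, 'ax': 0.003, 'ay': -0.004, 'az': -0.019} pos [ 0.3974 -0.3583  0.1065] q6 0.94
```

View pics/s2c.png

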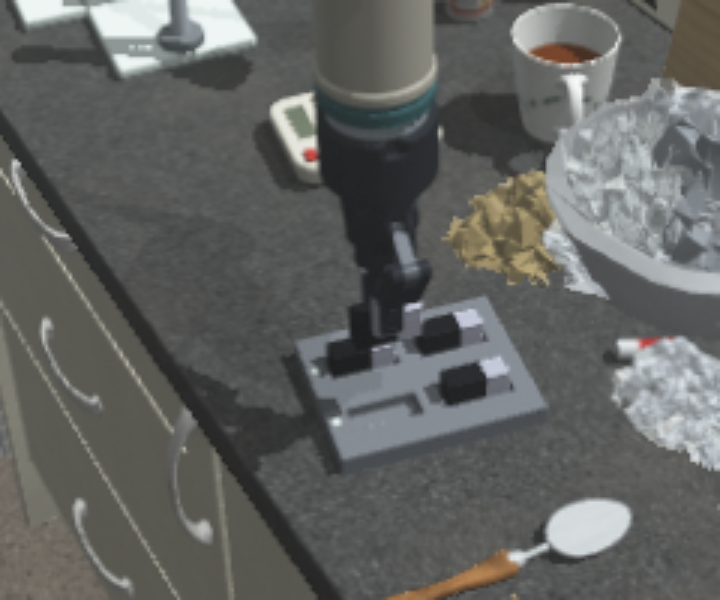

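The pocket is empty and the cell is in the grip. Carrying it over.

```bash
python3 -m jog '[{"dx":-0.05,"dy":-0.16,"dz":0,"ax":0,"ay":0,"az":0,"grip":-1},{"dx":-0.1,"dy":-0.32,"dz":0,"ax":0,"ay":0,"az":0,"grip":-1},{"dx":-0.14,"dy":-0.47,"dz":0,"ax":0,"ay":0,"az":0,"grip":-1},{"dx":-0.19,"dy":-0.62,"dz":0,"ax":0,"ay":0,"az":0,"grip":-1},{"dx":-0.24,"dy":-0.78,"dz":0,"ax":0,"ay":0,"az":0,"grip":-1}]' | grep -E 'pos|width'
python3 -m jog '[{"dx":-0.05,"dy":-0.16,"dz":0,"ax":0,"ay":0,"az":0,"grip":-1},{"dx":-0.1,"dy":-0.32,"dz":0,"ax":0,"ay":0,"az":0,"grip":-1},{"dx":-0.14,"dy":-0.47,"dz":0,"ax":0,"ay":0,"az":0,"grip":-1},{"dx":-0.19,"dy":-0.62,"dz":0,"ax":0,"ay":0,"az":0,"grip":-1},{"dx":-0.24,"dy":-0.78,"dz":0,"ax":0,"ay":0,"az":0,"grip":-1}]' | grep -E 'pos|width'
python3 plan.py b 0 0.1; python3 -c "
from h import *; go([.38,.24,.1])"
```

```text
position: [0.3808, -0.1514, 0.1022]
width: 0.0156
position: [0.3666, 0.0515, 0.1025]
width: 0.0157
{'dx': 0.364, 'dy': -1.221, 'dz': 0.009, 'ax': 0.0, 'ay': 0.001, 'az': -0.064} pos [0.3666 0.0515 0.1025] q6 1.75
{'dx': -0.12, 'dy': -0.746, 'dz': 0.01} pos [0.3666 0.0515 0.1025] q6 1.75
```

```bash
python3 -m jog '[{"dx":-0.02,"dy":-0.15,"dz":0,"ax":0,"ay":0,"az":0,"grip":-1},{"dx":-0.05,"dy":-0.3,"dz":0,"ax":0,"ay":0,"az":0,"grip":-1},{"dx":-0.07,"dy":-0.45,"dz":0,"ax":0,"ay":0,"az":-0.06,"grip":-1},{"dx":-0.1,"dy":-0.6,"dz":0,"ax":0,"ay":0,"az":-0.06,"grip":-1},{"dx":-0.12,"dy":-0.75,"dz":0,"ax":0,"ay":0,"az":-0.06,"grip":-1}]' | grep -E 'pos|width'
python3 plan.py b 0 0.1
```

```text
position: [0.3799, 0.2409, 0.1022]
width: 0.0158
{'dx': 0.528, 'dy': -0.423, 'dz': 0.007, 'ax': 0.001, 'ay': 0.002, 'az': -0.003} pos [0.3799 0.2409 0.1022] q6 2.12
```

```bash
python3 -m jog '[{"dx":0.13,"dy":-0.1,"dz":0,"ax":0,"ay":0,"az":0,"grip":-1},{"dx":0.26,"dy":-0.21,"dz":0,"ax":0,"ay":0,"az":0,"grip":-1},{"dx":0.4,"dy":-0.32,"dz":0,"ax":0,"ay":0,"az":0,"grip":-1},{"dx":0.53,"dy":-0.42,"dz":0,"ax":0,"ay":0,"az":0,"grip":-1},{"dx":0.53,"dy":-0.42,"dz":0,"ax":0,"ay":0,"az":0,"grip":-1}]' | grep -E 'pos|width'
python3 - <<'E'
from h import *
d=snap('top','t3.png'); a=cv2.imread('pics/t3.png')[140:300,140:350]; cv2.imwrite('pics/t3c.png',cv2.resize(a,None,fx=3.5,fy=3.5))
E
python3 plan.py b 0 0.02
```

```text
position: [0.5342, 0.3293, 0.1015]
width: 0.0159
{'dx': -0.023, 'dy': 0.001, 'dz': 0.325, 'ax': -0.0, 'ay': -0.001, 'az': -0.003} pos [0.5307 0.3274 0.1012] q6 2.15
```

View pics/t3c.png

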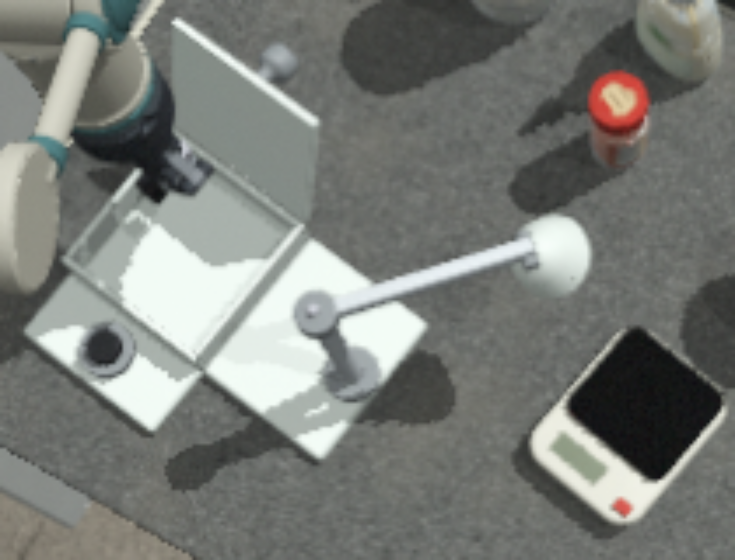

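The gripper is over the back-left corner of the bay, just inside the wall and clear of the lid. The scale has not moved. Lowering and releasing.

```bash
python3 -m jog '[{"dx":-0.01,"dy":0,"dz":0.08,"ax":0,"ay":0,"az":0,"grip":-1},{"dx":-0.01,"dy":0,"dz":0.16,"ax":0,"ay":0,"az":0,"grip":-1},{"dx":-0.01,"dy":0,"dz":0.24,"ax":0,"ay":0,"az":0,"grip":-1},{"dx":-0.01,"dy":0,"dz":0.32,"ax":0,"ay":0,"az":0,"grip":-1},{"dx":-0.01,"dy":0,"dz":0.32,"ax":0,"ay":0,"az":0,"grip":-1}]' 
python3 -m jog '[{"dx":0,"dy":0,"dz":0,"ax":0,"ay":0,"az":0,"grip":-0.4},{"dx":0,"dy":0,"dz":0,"ax":0,"ay":0,"az":0,"grip":-0.4},{"dx":0,"dy":0,"dz":0,"ax":0,"ay":0,"az":0,"grip":-0.4}]'
python3 plan.py b 0 0.02
```

```text
clock: 4.47
position: [0.521, 0.3239, 0.0195]
ee_rot: [0.002, 0.998, -0.068, -0.004]
contact_force: [0.1, -0.6, -0.4]
width: 0.0154
gripper_force: 61.8
clock: 4.72
position: [0.5248, 0.3259, 0.0243]
ee_rot: [-0.0, 0.998, -0.068, 0.0]
contact_force: [0.1, 0.4, 0.2]
width: 0.0258
gripper_force: 0.0
{'dx': -0.001, 'dy': -0.008, 'dz': 0.017, 'ax': -0.0, 'ay': -0.001, 'az': -0.003} pos [0.5248 0.3259 0.0243] q6 2.15
```

```bash
python3 -m jog '[{"dx":0,"dy":0,"dz":-0.12,"ax":0,"ay":0,"az":0,"grip":-0.3},{"dx":0,"dy":0,"dz":-0.24,"ax":0,"ay":0,"az":0,"grip":-0.18},{"dx":0,"dy":0,"dz":-0.34,"ax":0,"ay":0,"az":0,"grip":-0.18},{"dx":-0.15,"dy":0.12,"dz":-0.34,"ax":0,"ay":0,"az":0,"grip":-0.18},{"dx":-0.27,"dy":0.21,"dz":-0.34,"ax":0,"ay":0,"az":0,"grip":-0.18}]' | grep -E 'pos|width'
python3 -m jog '[{"dx":-0.12,"dy":0.1,"dz":0,"ax":0,"ay":0,"az":0,"grip":-0.18},{"dx":-0.24,"dy":0.22,"dz":0,"ax":0,"ay":0,"az":0,"grip":-0.18},{"dx":-0.24,"dy":0.38,"dz":0,"ax":0,"ay":0,"az":0,"grip":-0.18},{"dx":-0.22,"dy":0.54,"dz":0,"ax":0,"ay":0,"az":0.06,"grip":-0.18},{"dx":-0.2,"dy":0.7,"dz":0,"ax":0,"ay":0,"az":0.06,"grip":-0.18}]' | grep -E 'pos|width'
python3 plan.py c 1 0.1
```

```text
position: [0.4556, 0.2853, 0.1115]
width: 0.035
position: [0.3784, 0.1165, 0.1095]
width: 0.0347
{'dx': 0.505, 'dy': 1.616, 'dz': 0.038, 'ax': -0.0, 'ay': -0.002, 'az': 0.0} pos [0.3784 0.1165 0.1095] q6 1.92
```

```bash
python3 -m jog '[{"dx":0.25,"dy":0.8,"dz":0.02,"ax":0,"ay":0,"az":0,"grip":-0.18},{"dx":0.25,"dy":0.8,"dz":0.02,"ax":0,"ay":0,"az":0,"grip":-0.18},{"dx":0.25,"dy":0.8,"dz":0.02,"ax":0,"ay":0,"az":0,"grip":-0.18},{"dx":0.25,"dy":0.8,"dz":0.02,"ax":0,"ay":0,"az":0,"grip":-0.18},{"dx":0.25,"dy":0.8,"dz":0.02,"ax":0,"ay":0,"az":0,"grip":-0.18}]' | grep -E 'pos|width'
python3 -m jog '[{"dx":0.25,"dy":0.81,"dz":0.02,"ax":0,"ay":0,"az":0,"grip":-0.18},{"dx":0.25,"dy":0.81,"dz":0.02,"ax":0,"ay":0,"az":0,"grip":-0.18},{"dx":0.25,"dy":0.81,"dz":0.02,"ax":0,"ay":0,"az":0,"grip":-0.18},{"dx":0.25,"dy":0.81,"dz":0.02,"ax":0,"ay":0,"az":0,"grip":-0.18},{"dx":0.25,"dy":0.81,"dz":0.02,"ax":0,"ay":0,"az":0,"grip":-0.18}]' | grep -E 'pos|width'
python3 plan.py c 1 0.1
python3 -m jog '[{"dx":0,"dy":0,"dz":0,"ax":0,"ay":0,"az":0,"grip":-0.18},{"dx":0,"dy":0,"dz":0,"ax":0,"ay":0,"az":0,"grip":-0.18}]' | grep -E 'pos|width'
python3 plan.py c 1 0.018
```

```text
position: [0.3946, -0.0924, 0.1046]
width: 0.0352
position: [0.409, -0.3004, 0.0997]
width: 0.0352
{'dx': 0.007, 'dy': 0.02, 'dz': -0.001, 'ax': 0.001, 'ay': -0.001, 'az': -0.0} pos [ 0.409  -0.3004  0.0997] q6 1.03
position: [0.4094, -0.3005, 0.0992]
width: 0.0349
{'dx': 0.004, 'dy': 0.019, 'dz': 0.325, 'ax': 0.001, 'ay': -0.001, 'az': -0.002} pos [ 0.4094 -0.3005  0.0992] q6 1.03
```

Descend, grip and lift.

```bash
python3 -m jog '[{"dx":0,"dy":0.02,"dz":0.15,"ax":0,"ay":0,"az":0,"grip":-0.18},{"dx":0,"dy":0.02,"dz":0.28,"ax":0,"ay":0,"az":0,"grip":-0.18},{"dx":0,"dy":0.02,"dz":0.325,"ax":0,"ay":0,"az":0,"grip":-0.18},{"dx":0,"dy":0.02,"dz":0.325,"ax":0,"ay":0,"az":0,"grip":-0.18},{"dx":0,"dy":0.02,"dz":0.325,"ax":0,"ay":0,"az":0,"grip":-0.18}]' | grep -E 'pos|width'
python3 -m jog '[{"dx":0,"dy":0,"dz":0,"ax":0,"ay":0,"az":0,"grip":-1},{"dx":0,"dy":0,"dz":0,"ax":0,"ay":0,"az":0,"grip":-1},{"dx":0,"dy":0,"dz":0,"ax":0,"ay":0,"az":0,"grip":-1},{"dx":0,"dy":0,"dz":0,"ax":0,"ay":0,"az":0,"grip":-1},{"dx":0,"dy":0,"dz":0,"ax":0,"ay":0,"az":0,"grip":-1}]' 60
python3 -m jog '[{"dx":0,"dy":0,"dz":-0.1,"ax":0,"ay":0,"az":0,"grip":-1},{"dx":0,"dy":0,"dz":-0.22,"ax":0,"ay":0,"az":0,"grip":-1},{"dx":0,"dy":0,"dz":-0.34,"ax":0,"ay":0,"az":0,"grip":-1},{"dx":0,"dy":0,"dz":-0.34,"ax":0,"ay":0,"az":0,"grip":-1},{"dx":0,"dy":0,"dz":-0.34,"ax":0,"ay":0,"az":0,"grip":-1}]' | grep -E 'pos|width'
python3 -c "
from h import *; go([.37,.07,.102])"
```

```text
position: [0.4076, -0.3009, 0.0174]
width: 0.035
clock: 7.38
position: [0.4083, -0.3022, 0.0181]
ee_rot: [-0.0, 0.993, -0.115, 0.0]
contact_force: [-0.7, 3.3, 6.2]
width: 0.0162
gripper_force: 60.0
position: [0.4091, -0.3037, 0.104]
width: 0.0162
{'dx': -0.492, 'dy': -1.42, 'dz': 0.002} pos [ 0.4091 -0.3037  0.104 ] q6 1.03
```

```bash
python3 -m jog '[{"dx":-0.05,"dy":-0.14,"dz":0,"ax":0,"ay":0,"az":0,"grip":-1},{"dx":-0.1,"dy":-0.28,"dz":0,"ax":0,"ay":0,"az":0,"grip":-1},{"dx":-0.15,"dy":-0.42,"dz":0,"ax":0,"ay":0,"az":0,"grip":-1},{"dx":-0.2,"dy":-0.56,"dz":0,"ax":0,"ay":0,"az":0,"grip":-1},{"dx":-0.25,"dy":-0.71,"dz":0,"ax":0,"ay":0,"az":0,"grip":-1}]' | grep -E 'pos|width'
python3 -m jog '[{"dx":-0.05,"dy":-0.14,"dz":0,"ax":0,"ay":0,"az":0,"grip":-1},{"dx":-0.1,"dy":-0.28,"dz":0,"ax":0,"ay":0,"az":0,"grip":-1},{"dx":-0.15,"dy":-0.42,"dz":0,"ax":0,"ay":0,"az":0,"grip":-1},{"dx":-0.2,"dy":-0.56,"dz":0,"ax":0,"ay":0,"az":0,"grip":-1},{"dx":-0.25,"dy":-0.71,"dz":0,"ax":0,"ay":0,"az":0,"grip":-1}]' | grep -E 'pos|width'
python3 -c "
from h import *; go([.38,.24,.102],-.13-np.pi/2)"
```

```text
position: [0.3859, -0.114, 0.1008]
width: 0.016
position: [0.3651, 0.0727, 0.101]
width: 0.0158
{'dx': -0.095, 'dy': -0.665, 'dz': -0.004, 'ax': 0.001, 'ay': 0.002, 'az': -0.064} pos [0.3651 0.0727 0.101 ] q6 1.81
```

```bash
python3 -m jog '[{"dx":-0.02,"dy":-0.13,"dz":0,"ax":0,"ay":0,"az":-0.06,"grip":-1},{"dx":-0.04,"dy":-0.26,"dz":0,"ax":0,"ay":0,"az":-0.06,"grip":-1},{"dx":-0.06,"dy":-0.4,"dz":0,"ax":0,"ay":0,"az":-0.06,"grip":-1},{"dx":-0.08,"dy":-0.53,"dz":0,"ax":0,"ay":0,"az":-0.06,"grip":-1},{"dx":-0.1,"dy":-0.66,"dz":0,"ax":0,"ay":0,"az":-0.06,"grip":-1}]' | grep -E 'pos|width'
python3 plan.py b 1 0.1
```

```text
position: [0.3788, 0.239, 0.1007]
width: 0.0158
{'dx': 0.533, 'dy': -0.207, 'dz': 0.001, 'ax': 0.001, 'ay': 0.002, 'az': -0.003} pos [0.3788 0.239  0.1007] q6 2.11
```

```bash
python3 -m jog '[{"dx":0.13,"dy":-0.05,"dz":0,"ax":0,"ay":0,"az":0,"grip":-1},{"dx":0.26,"dy":-0.1,"dz":0,"ax":0,"ay":0,"az":0,"grip":-1},{"dx":0.39,"dy":-0.15,"dz":0,"ax":0,"ay":0,"az":0,"grip":-1},{"dx":0.52,"dy":-0.2,"dz":0,"ax":0,"ay":0,"az":0,"grip":-1},{"dx":0.52,"dy":-0.2,"dz":0,"ax":0,"ay":0,"az":0,"grip":-1}]' | grep -E 'pos|width'
python3 -m jog '[{"dx":0,"dy":0,"dz":0.08,"ax":0,"ay":0,"az":0,"grip":-1},{"dx":0,"dy":0,"dz":0.16,"ax":0,"ay":0,"az":0,"grip":-1},{"dx":0,"dy":0,"dz":0.24,"ax":0,"ay":0,"az":0,"grip":-1},{"dx":0,"dy":0,"dz":0.31,"ax":0,"ay":0,"az":0,"grip":-1},{"dx":0,"dy":0,"dz":0.31,"ax":0,"ay":0,"az":0,"grip":-1}]' 
python3 plan.py b 1 0.02
```

```text
position: [0.5228, 0.2713, 0.1005]
width: 0.0159
clock: 9.88
position: [0.5117, 0.268, 0.0197]
ee_rot: [0.002, 0.998, -0.068, -0.005]
contact_force: [-1.1, -0.0, -1.3]
width: 0.0157
gripper_force: 59.6
{'dx': 0.021, 'dy': -0.021, 'dz': -0.001, 'ax': 0.003, 'ay': 0.006, 'az': -0.003} pos [0.5117 0.268  0.0197] q6 2.07
```

```bash
python3 -m jog '[{"dx":0,"dy":0,"dz":0,"ax":0,"ay":0,"az":0,"grip":-1},{"dx":0,"dy":0,"dz":0,"ax":0,"ay":0,"az":0,"grip":-0.4},{"dx":0,"dy":0,"dz":0,"ax":0,"ay":0,"az":0,"grip":-0.4},{"dx":0,"dy":0,"dz":0,"ax":0,"ay":0,"az":0,"grip":-0.4}]' | grep -E 'pos|width'
python3 -m jog '[{"dx":0,"dy":0,"dz":-0.12,"ax":0,"ay":0,"az":0,"grip":-0.3},{"dx":0,"dy":0,"dz":-0.24,"ax":0,"ay":0,"az":0,"grip":-0.18},{"dx":0,"dy":0,"dz":-0.34,"ax":0,"ay":0,"az":0,"grip":-0.18},{"dx":-0.15,"dy":0.06,"dz":-0.34,"ax":0,"ay":0,"az":0,"grip":-0.18},{"dx":-0.3,"dy":0.1,"dz":-0.34,"ax":0,"ay":0,"az":0,"grip":-0.18}]' | grep -E 'pos|width'
python3 -m jog '[{"dx":-0.14,"dy":0.05,"dz":0,"ax":0,"ay":0,"az":0,"grip":-0.18},{"dx":-0.22,"dy":0.19,"dz":0,"ax":0,"ay":0,"az":0,"grip":-0.18},{"dx":-0.22,"dy":0.35,"dz":0,"ax":0,"ay":0,"az":0.06,"grip":-0.18},{"dx":-0.21,"dy":0.51,"dz":0,"ax":0,"ay":0,"az":0.06,"grip":-0.18},{"dx":-0.2,"dy":0.67,"dz":0,"ax":0,"ay":0,"az":0.06,"grip":-0.18}]' | grep -E 'pos|width'
python3 plan.py c 2 0.1
python3 - <<'E'
from h import *
d=snap('top','t4.png'); a=cv2.imread('pics/t4.png')[140:400,140:440]; cv2.imwrite('pics/t4c.png',cv2.resize(a,None,fx=2.3,fy=2.3))
E
```

```text
position: [0.5167, 0.2699, 0.0258]
width: 0.0256
position: [0.4412, 0.2555, 0.1127]
width: 0.0348
position: [0.3655, 0.0948, 0.1108]
width: 0.0351
{'dx': 0.801, 'dy': 1.728, 'dz': 0.045, 'ax': -0.0, 'ay': -0.002, 'az': 0.002} pos [0.3655 0.0948 0.1108] q6 1.87
```

View pics/t4c.png

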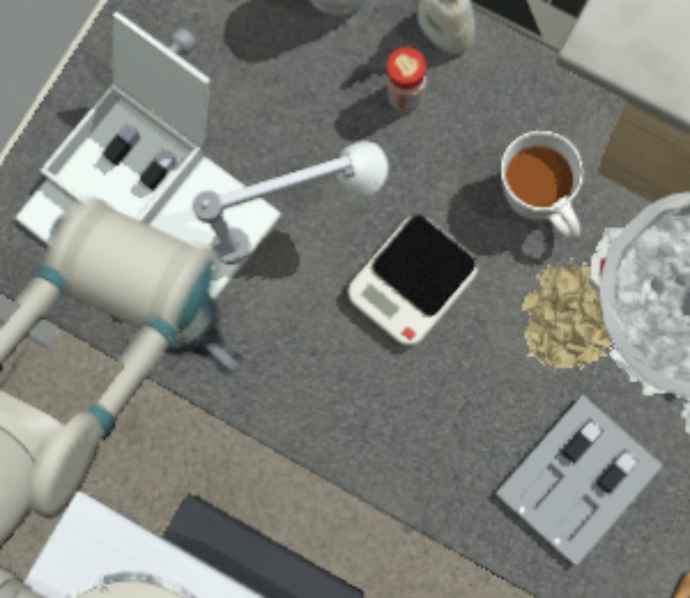

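Both cells stand in the bay at crop pixels (122,145) and (158,170), and two remain in the tray. Now cell 2.

```bash
python3 -m jog '[{"dx":0.34,"dy":0.74,"dz":0.02,"ax":0,"ay":0,"az":0,"grip":-0.18},{"dx":0.34,"dy":0.74,"dz":0.02,"ax":0,"ay":0,"az":0,"grip":-0.18},{"dx":0.34,"dy":0.74,"dz":0.02,"ax":0,"ay":0,"az":0,"grip":-0.18},{"dx":0.34,"dy":0.74,"dz":0.02,"ax":0,"ay":0,"az":0,"grip":-0.18},{"dx":0.34,"dy":0.74,"dz":0.02,"ax":0,"ay":0,"az":0,"grip":-0.18}]' | grep -E 'pos|width'
python3 -m jog '[{"dx":0.34,"dy":0.74,"dz":0.02,"ax":0,"ay":0,"az":0,"grip":-0.18},{"dx":0.34,"dy":0.74,"dz":0.02,"ax":0,"ay":0,"az":0,"grip":-0.18},{"dx":0.34,"dy":0.74,"dz":0.02,"ax":0,"ay":0,"az":0,"grip":-0.18},{"dx":0.34,"dy":0.74,"dz":0.02,"ax":0,"ay":0,"az":0,"grip":-0.18},{"dx":0.34,"dy":0.74,"dz":0.02,"ax":0,"ay":0,"az":0,"grip":-0.18}]' | grep -E 'pos|width'
python3 -m jog '[{"dx":0.12,"dy":0.25,"dz":0.0,"ax":0,"ay":0,"az":0,"grip":-0.18},{"dx":0.12,"dy":0.25,"dz":0.0,"ax":0,"ay":0,"az":0,"grip":-0.18},{"dx":0.12,"dy":0.25,"dz":0.0,"ax":0,"ay":0,"az":0,"grip":-0.18},{"dx":0.12,"dy":0.25,"dz":0.0,"ax":0,"ay":0,"az":0,"grip":-0.18},{"dx":0.12,"dy":0.25,"dz":0,"ax":0,"ay":0,"az":0,"grip":-0.18}]' | grep -E 'pos|width'
python3 plan.py c 2 0.018
```

```text
position: [0.4076, -0.1064, 0.1058]
width: 0.0353
position: [0.4482, -0.3064, 0.1007]
width: 0.0351
position: [0.462, -0.37, 0.0999]
width: 0.035
{'dx': 0.007, 'dy': 0.004, 'dz': 0.328, 'ax': -0.001, 'ay': 0.0, 'az': 0.0} pos [ 0.462  -0.37    0.0999] q6 1.01
```

```bash
python3 -m jog '[{"dx":0.006,"dy":0.0,"dz":0.15,"ax":0,"ay":0,"az":0,"grip":-0.18},{"dx":0.006,"dy":0.0,"dz":0.28,"ax":0,"ay":0,"az":0,"grip":-0.18},{"dx":0.006,"dy":0.0,"dz":0.325,"ax":0,"ay":0,"az":0,"grip":-0.18},{"dx":0.006,"dy":0.0,"dz":0.325,"ax":0,"ay":0,"az":0,"grip":-0.18},{"dx":0.006,"dy":0.0,"dz":0.325,"ax":0,"ay":0,"az":0,"grip":-0.18}]' | grep -E 'pos|width'
python3 -m jog '[{"dx":0,"dy":0,"dz":0,"ax":0,"ay":0,"az":0,"grip":-1},{"dx":0,"dy":0,"dz":0,"ax":0,"ay":0,"az":0,"grip":-1},{"dx":0,"dy":0,"dz":0,"ax":0,"ay":0,"az":0,"grip":-1},{"dx":0,"dy":0,"dz":0,"ax":0,"ay":0,"az":0,"grip":-1},{"dx":0,"dy":0,"dz":0,"ax":0,"ay":0,"az":0,"grip":-1}]' 60
python3 -m jog '[{"dx":0,"dy":0,"dz":-0.1,"ax":0,"ay":0,"az":0,"grip":-1},{"dx":0,"dy":0,"dz":-0.22,"ax":0,"ay":0,"az":0,"grip":-1},{"dx":0,"dy":0,"dz":-0.34,"ax":0,"ay":0,"az":0,"grip":-1},{"dx":0,"dy":0,"dz":-0.34,"ax":0,"ay":0,"az":0,"grip":-1},{"dx":0,"dy":0,"dz":-0.34,"ax":0,"ay":0,"az":0,"grip":-1}]' | grep -E 'pos|width'
python3 -c "
from h import *; go([.37,.07,.102])"
```

```text
position: [0.4638, -0.3698, 0.0187]
width: 0.035
clock: 13.18
position: [0.4644, -0.3708, 0.0198]
ee_rot: [-0.0, 0.993, -0.115, 0.001]
contact_force: [0.1, 3.4, 5.8]
width: 0.0159
gripper_force: 61.0
position: [0.4649, -0.3725, 0.1057]
width: 0.0161
{'dx': -0.772, 'dy': -1.637, 'dz': 0.006} pos [ 0.4649 -0.3725  0.1057] q6 1.01
```

```bash
python3 -m jog '[{"dx":-0.07,"dy":-0.14,"dz":0,"ax":0,"ay":0,"az":0,"grip":-1},{"dx":-0.13,"dy":-0.28,"dz":0,"ax":0,"ay":0,"az":0,"grip":-1},{"dx":-0.2,"dy":-0.42,"dz":0,"ax":0,"ay":0,"az":0,"grip":-1},{"dx":-0.27,"dy":-0.57,"dz":0,"ax":0,"ay":0,"az":0,"grip":-1},{"dx":-0.34,"dy":-0.71,"dz":0,"ax":0,"ay":0,"az":0,"grip":-1}]' | grep -E 'pos|width'
python3 -m jog '[{"dx":-0.08,"dy":-0.14,"dz":0,"ax":0,"ay":0,"az":0,"grip":-1},{"dx":-0.16,"dy":-0.28,"dz":0,"ax":0,"ay":0,"az":0,"grip":-1},{"dx":-0.25,"dy":-0.42,"dz":0,"ax":0,"ay":0,"az":0,"grip":-1},{"dx":-0.34,"dy":-0.56,"dz":0,"ax":0,"ay":0,"az":0,"grip":-1},{"dx":-0.42,"dy":-0.7,"dz":0,"ax":0,"ay":0,"az":0,"grip":-1}]' | grep -E 'pos|width'
python3 -c "
from h import *; go([.38,.23,.102],-.13-np.pi/2)"
```

```text
position: [0.4195, -0.1767, 0.1019]
width: 0.0155
position: [0.3562, 0.0169, 0.1022]
width: 0.0163
{'dx': -0.102, 'dy': -0.852, 'dz': 0.001, 'ax': 0.0, 'ay': 0.002, 'az': -0.064} pos [0.3562 0.0169 0.1022] q6 1.65
```

```bash
python3 -m jog '[{"dx":-0.02,"dy":-0.16,"dz":0,"ax":0,"ay":0,"az":0,"grip":-1},{"dx":-0.04,"dy":-0.32,"dz":0,"ax":0,"ay":0,"az":0,"grip":-1},{"dx":-0.06,"dy":-0.48,"dz":0,"ax":0,"ay":0,"az":-0.06,"grip":-1},{"dx":-0.08,"dy":-0.64,"dz":0,"ax":0,"ay":0,"az":-0.06,"grip":-1},{"dx":-0.1,"dy":-0.8,"dz":0,"ax":0,"ay":0,"az":-0.06,"grip":-1}]' | grep -E 'pos|width'
python3 plan.py b 2 0.1
```

```text
position: [0.3788, 0.2173, 0.1023]
width: 0.016
{'dx': 0.296, 'dy': -0.516, 'dz': 0.008, 'ax': 0.001, 'ay': 0.001, 'az': -0.003} pos [0.3788 0.2173 0.1023] q6 2.07
```

```bash
python3 -m jog '[{"dx":0.07,"dy":-0.13,"dz":0,"ax":0,"ay":0,"az":0,"grip":-1},{"dx":0.15,"dy":-0.26,"dz":0,"ax":0,"ay":0,"az":0,"grip":-1},{"dx":0.22,"dy":-0.39,"dz":0,"ax":0,"ay":0,"az":0,"grip":-1},{"dx":0.29,"dy":-0.51,"dz":0,"ax":0,"ay":0,"az":0,"grip":-1},{"dx":0.29,"dy":-0.51,"dz":0,"ax":0,"ay":0,"az":0,"grip":-1}]' | grep -E 'pos|width'
python3 -m jog '[{"dx":0,"dy":0,"dz":0,"ax":0,"ay":0,"az":0,"grip":-1},{"dx":0,"dy":0,"dz":0.08,"ax":0,"ay":0,"az":0,"grip":-1},{"dx":0,"dy":0,"dz":0.16,"ax":0,"ay":0,"az":0,"grip":-1},{"dx":0,"dy":0,"dz":0.24,"ax":0,"ay":0,"az":0,"grip":-1},{"dx":0,"dy":0,"dz":0.32,"ax":0,"ay":0,"az":0,"grip":-1}]' |grep -E 'pos|width|cont'
python3 -m jog '[{"dx":0,"dy":0,"dz":0,"ax":0,"ay":0,"az":0,"grip":-1},{"dx":0,"dy":0,"dz":0,"ax":0,"ay":0,"az":0,"grip":-1},{"dx":0,"dy":0,"dz":0,"ax":0,"ay":0,"az":0,"grip":-1}]' |grep -E 'pos|width|cont'
python3 plan.py b 2 0.02
```

```text
position: [0.4738, 0.3374, 0.1018]
width: 0.0158
position: [0.4673, 0.3304, 0.0218]
contact_force: [-0.2, -0.5, -0.8]
width: 0.0158
position: [0.4687, 0.3315, 0.0238]
contact_force: [1.1, 0.3, -0.5]
width: 0.016
{'dx': 0.001, 'dy': -0.015, 'dz': 0.015, 'ax': 0.0, 'ay': 0.0, 'az': -0.004} pos [0.4687 0.3315 0.0238] q6 2.2
```

```bash
python3 -m jog '[{"dx":0,"dy":0,"dz":0.012,"ax":0,"ay":0,"az":0,"grip":-1},{"dx":0,"dy":0,"dz":0.012,"ax":0,"ay":0,"az":0,"grip":-0.4},{"dx":0,"dy":0,"dz":0.012,"ax":0,"ay":0,"az":0,"grip":-0.4},{"dx":0,"dy":0,"dz":0.012,"ax":0,"ay":0,"az":0,"grip":-0.4}]' | grep -E 'pos|width'
python3 -m jog '[{"dx":0,"dy":0,"dz":-0.12,"ax":0,"ay":0,"az":0,"grip":-0.3},{"dx":0,"dy":0,"dz":-0.24,"ax":0,"ay":0,"az":0,"grip":-0.18},{"dx":0,"dy":0,"dz":-0.34,"ax":0,"ay":0,"az":0,"grip":-0.18},{"dx":-0.15,"dy":0.06,"dz":-0.34,"ax":0,"ay":0,"az":0,"grip":-0.18},{"dx":-0.3,"dy":0.12,"dz":-0.34,"ax":0,"ay":0,"az":0,"grip":-0.18}]' | grep -E 'pos|width'
python3 -m jog '[{"dx":0,"dy":0.16,"dz":0,"ax":0,"ay":0,"az":0,"grip":-0.18},{"dx":0,"dy":0.32,"dz":0,"ax":0,"ay":0,"az":0,"grip":-0.18},{"dx":0,"dy":0.48,"dz":0,"ax":0,"ay":0,"az":0.06,"grip":-0.18},{"dx":0,"dy":0.64,"dz":0,"ax":0,"ay":0,"az":0.06,"grip":-0.18},{"dx":0,"dy":0.8,"dz":0,"ax":0,"ay":0,"az":0.06,"grip":-0.18}]' | grep -E 'pos|width'
python3 plan.py c 3 0.1
```

```text
position: [0.4695, 0.3324, 0.021]
width: 0.0256
position: [0.3936, 0.314, 0.1077]
width: 0.0354
position: [0.3633, 0.1132, 0.1059]
width: 0.0353
{'dx': 0.831, 'dy': 1.59, 'dz': 0.025, 'ax': -0.0, 'ay': -0.001, 'az': 0.001} pos [0.3633 0.1132 0.1059] q6 1.92
```

```bash
python3 -m jog '[{"dx":0.34,"dy":0.74,"dz":0.02,"ax":0,"ay":0,"az":0,"grip":-0.18},{"dx":0.34,"dy":0.74,"dz":0.02,"ax":0,"ay":0,"az":0,"grip":-0.18},{"dx":0.34,"dy":0.74,"dz":0.02,"ax":0,"ay":0,"az":0,"grip":-0.18},{"dx":0.34,"dy":0.74,"dz":0.02,"ax":0,"ay":0,"az":0,"grip":-0.18},{"dx":0.34,"dy":0.74,"dz":0.02,"ax":0,"ay":0,"az":0,"grip":-0.18}]' | grep -E 'pos|width'
python3 -m jog '[{"dx":0.36,"dy":0.7,"dz":0,"ax":0,"ay":0,"az":0,"grip":-0.18},{"dx":0.36,"dy":0.7,"dz":0,"ax":0,"ay":0,"az":0,"grip":-0.18},{"dx":0.36,"dy":0.7,"dz":0,"ax":0,"ay":0,"az":0,"grip":-0.18},{"dx":0.36,"dy":0.7,"dz":0,"ax":0,"ay":0,"az":0,"grip":-0.18},{"dx":0.36,"dy":0.7,"dz":0,"ax":0,"ay":0,"az":0,"grip":-0.18}]' | grep -E 'pos|width'
python3 -m jog '[{"dx":0.13,"dy":0.15,"dz":0.0,"ax":0,"ay":0,"az":0,"grip":-0.18},{"dx":0.13,"dy":0.15,"dz":0.0,"ax":0,"ay":0,"az":0,"grip":-0.18},{"dx":0.13,"dy":0.15,"dz":0.0,"ax":0,"ay":0,"az":0,"grip":-0.18},{"dx":0.13,"dy":0.15,"dz":0.0,"ax":0,"ay":0,"az":0,"grip":-0.18},{"dx":0.13,"dy":0.15,"dz":0,"ax":0,"ay":0,"az":0,"grip":-0.18}]' | grep -E 'pos|width'
python3 plan.py c 3 0.018
```

```text
position: [0.405, -0.0877, 0.1011]
width: 0.0347
position: [0.4534, -0.2801, 0.101]
width: 0.0351
position: [0.4744, -0.318, 0.1002]
width: 0.035
{'dx': 0.01, 'dy': 0.011, 'dz': 0.329, 'ax': -0.001, 'ay': 0.001, 'az': 0.001} pos [ 0.4744 -0.318   0.1002] q6 1.09
```

```bash
python3 -m jog '[{"dx":0.006,"dy":0.01,"dz":0.15,"ax":0,"ay":0,"az":0,"grip":-0.18},{"dx":0.006,"dy":0.01,"dz":0.28,"ax":0,"ay":0,"az":0,"grip":-0.18},{"dx":0.006,"dy":0.01,"dz":0.325,"ax":0,"ay":0,"az":0,"grip":-0.18},{"dx":0.006,"dy":0.01,"dz":0.325,"ax":0,"ay":0,"az":0,"grip":-0.18},{"dx":0.006,"dy":0.01,"dz":0.325,"ax":0,"ay":0,"az":0,"grip":-0.18}]' | grep -E 'pos|width'
python3 -m jog '[{"dx":0,"dy":0,"dz":0,"ax":0,"ay":0,"az":0,"grip":-1},{"dx":0,"dy":0,"dz":0,"ax":0,"ay":0,"az":0,"grip":-1},{"dx":0,"dy":0,"dz":0,"ax":0,"ay":0,"az":0,"grip":-1},{"dx":0,"dy":0,"dz":0,"ax":0,"ay":0,"az":0,"grip":-1},{"dx":0,"dy":0,"dz":0,"ax":0,"ay":0,"az":0,"grip":-1}]' 60
python3 -m jog '[{"dx":0,"dy":0,"dz":-0.1,"ax":0,"ay":0,"az":0,"grip":-1},{"dx":0,"dy":0,"dz":-0.22,"ax":0,"ay":0,"az":0,"grip":-1},{"dx":0,"dy":0,"dz":-0.34,"ax":0,"ay":0,"az":0,"grip":-1},{"dx":0,"dy":0,"dz":-0.34,"ax":0,"ay":0,"az":0,"grip":-1},{"dx":0,"dy":0,"dz":-0.34,"ax":0,"ay":0,"az":0,"grip":-1}]' | grep -E 'pos|width'
python3 -c "
from h import *; go([.37,.05,.102])"
```

```text
position: [0.4758, -0.3208, 0.0192]
width: 0.0347
clock: 19.18
position: [0.4771, -0.3206, 0.0207]
ee_rot: [-0.001, 0.993, -0.115, 0.001]
contact_force: [2.5, 5.5, 3.5]
width: 0.0161
gripper_force: 60.4
position: [0.4778, -0.3235, 0.1073]
width: 0.0159
{'dx': -0.759, 'dy': -1.357, 'dz': 0.013} pos [ 0.4778 -0.3235  0.1073] q6 1.08
```

```bash
python3 -m jog '[{"dx":-0.07,"dy":-0.14,"dz":0,"ax":0,"ay":0,"az":0,"grip":-1},{"dx":-0.14,"dy":-0.28,"dz":0,"ax":0,"ay":0,"az":0,"grip":-1},{"dx":-0.22,"dy":-0.41,"dz":0,"ax":0,"ay":0,"az":0,"grip":-1},{"dx":-0.3,"dy":-0.54,"dz":0,"ax":0,"ay":0,"az":0,"grip":-1},{"dx":-0.38,"dy":-0.68,"dz":0,"ax":0,"ay":0,"az":0,"grip":-1}]' | grep -E 'pos|width'
python3 -m jog '[{"dx":-0.07,"dy":-0.14,"dz":0,"ax":0,"ay":0,"az":0,"grip":-1},{"dx":-0.14,"dy":-0.28,"dz":0,"ax":0,"ay":0,"az":0,"grip":-1},{"dx":-0.22,"dy":-0.41,"dz":0,"ax":0,"ay":0,"az":0,"grip":-1},{"dx":-0.3,"dy":-0.54,"dz":0,"ax":0,"ay":0,"az":0,"grip":-1},{"dx":-0.38,"dy":-0.68,"dz":0,"ax":0,"ay":0,"az":0,"grip":-1}]' | grep -E 'pos|width'
python3 -m jog '[{"dx":-0.03,"dy":-0.15,"dz":0,"ax":0,"ay":0,"az":0,"grip":-1},{"dx":-0.05,"dy":-0.3,"dz":0,"ax":0,"ay":0,"az":0,"grip":-1},{"dx":-0.07,"dy":-0.45,"dz":0,"ax":0,"ay":0,"az":-0.06,"grip":-1},{"dx":-0.1,"dy":-0.6,"dz":0,"ax":0,"ay":0,"az":-0.06,"grip":-1},{"dx":-0.12,"dy":-0.75,"dz":0,"ax":0,"ay":0,"az":-0.06,"grip":-1}]' | grep -E 'pos|width'
python3 plan.py b 3 0.1
```

```text
position: [0.4207, -0.1336, 0.1032]
width: 0.0158
position: [0.3666, 0.0531, 0.1035]
width: 0.0158
position: [0.3803, 0.2427, 0.1034]
width: 0.0155
{'dx': 0.305, 'dy': -0.19, 'dz': 0.013, 'ax': 0.001, 'ay': 0.001, 'az': -0.003} pos [0.3803 0.2427 0.1034] q6 2.12
```

```bash
python3 -m jog '[{"dx":0.07,"dy":-0.05,"dz":0,"ax":0,"ay":0,"az":0,"grip":-1},{"dx":0.15,"dy":-0.1,"dz":0,"ax":0,"ay":0,"az":0,"grip":-1},{"dx":0.22,"dy":-0.14,"dz":0,"ax":0,"ay":0,"az":0,"grip":-1},{"dx":0.3,"dy":-0.19,"dz":0,"ax":0,"ay":0,"az":0,"grip":-1},{"dx":0.3,"dy":-0.19,"dz":0,"ax":0,"ay":0,"az":0,"grip":-1}]' | grep -E 'pos|width'
python3 -m jog '[{"dx":0,"dy":0,"dz":0,"ax":0,"ay":0,"az":0,"grip":-1},{"dx":0,"dy":0,"dz":0.08,"ax":0,"ay":0,"az":0,"grip":-1},{"dx":0,"dy":0,"dz":0.16,"ax":0,"ay":0,"az":0,"grip":-1},{"dx":0,"dy":0,"dz":0.24,"ax":0,"ay":0,"az":0,"grip":-1},{"dx":0,"dy":0,"dz":0.33,"ax":0,"ay":0,"az":0,"grip":-1}]' |grep -E 'pos|width|cont'
python3 -m jog '[{"dx":0,"dy":0,"dz":0,"ax":0,"ay":0,"az":0,"grip":-1},{"dx":0,"dy":0,"dz":0,"ax":0,"ay":0,"az":0,"grip":-1},{"dx":0,"dy":0,"dz":0,"ax":0,"ay":0,"az":0,"grip":-0.4},{"dx":0,"dy":0,"dz":0,"ax":0,"ay":0,"az":0,"grip":-0.4},{"dx":0,"dy":0,"dz":0,"ax":0,"ay":0,"az":0,"grip":-0.4}]' |grep -E 'pos|width|cont'
python3 plan.py b 3 0.02
```

```text
position: [0.467, 0.28, 0.1034]
width: 0.0157
position: [0.4612, 0.2773, 0.0209]
contact_force: [0.1, 0.5, -0.9]
width: 0.0154
position: [0.4629, 0.278, 0.0222]
contact_force: [0.8, -0.3, 0.5]
width: 0.0257
{'dx': -0.004, 'dy': -0.006, 'dz': 0.009, 'ax': -0.0, 'ay': -0.0, 'az': -0.003} pos [0.4629 0.278  0.0222] q6 2.12
```

```bash
python3 -m jog '[{"dx":0,"dy":0,"dz":-0.15,"ax":0,"ay":0,"az":0,"grip":-0.3},{"dx":0,"dy":0,"dz":-0.3,"ax":0,"ay":0,"az":0,"grip":-1},{"dx":-0.1,"dy":0,"dz":-0.45,"ax":0,"ay":0,"az":0,"grip":-1},{"dx":-0.25,"dy":0,"dz":-0.6,"ax":0,"ay":0,"az":0,"grip":-1},{"dx":-0.4,"dy":0.05,"dz":-0.68,"ax":0,"ay":0,"az":0,"grip":-1}]' | grep -E 'pos|width'
python3 - <<'E'
from h import *
d=snap('top','t5.png'); a=cv2.imread('pics/t5.png')[60:300,110:350]; cv2.imwrite('pics/t5c.png',cv2.resize(a,None,fx=2.5,fy=2.5))
for p in ((115,255),(165,178),(220,90)): print(p,np.round(onz(d,*p,0),3))
print('jar/tub',onz(d,285,135,0),onz(d,243,118,0))
# lid angle from free edge midpoint: crop l px (267,75)
B=np.array([.4995,.303]);e=np.array([np.cos(-.13),np.sin(-.13)])
for th in (1.7,1.8,1.9,2.0):
    x=.0675-.135*np.cos(th); z=.045+.135*np.sin(th); q=proj(d,np.r_[B+x*e,z]); print(th,(q-140)*3.8)
E
```

```text
position: [0.3777, 0.2824, 0.1864]
width: 0.0003
(115, 255) [0.292 0.44  0.   ]
(165, 178) [0.548 0.438 0.   ]
(220, 90) [0.857 0.444 0.   ]
jar/tub [0.82465939 0.20430494 0.        ] [0.81231743 0.33771221 0.        ]
1.7 [237.8607914 108.4862084]
1.8 [251.26059243  94.45612794]
1.9 [264.65295931  81.59388541]
2.0 [277.87075313  70.04434851]
```

View pics/t5c.png

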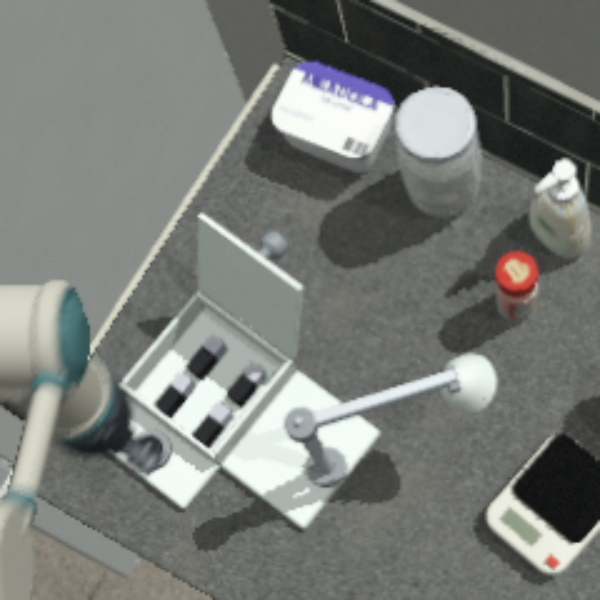

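All four cells stand in the bay, and the lid is at about 1.93 rad. Next I'll go over the lid's free edge to get behind it, 36 mm off the knob's line, with the fingers shut.

```bash
python3 -m jog '[{"dx":0,"dy":0,"dz":-0.15,"ax":0,"ay":0,"az":0,"grip":-1},{"dx":0.1,"dy":0,"dz":-0.28,"ax":0,"ay":0,"az":0,"grip":-1},{"dx":0.26,"dy":0,"dz":-0.28,"ax":0,"ay":0,"az":0,"grip":-1},{"dx":0.42,"dy":0,"dz":-0.28,"ax":0,"ay":0,"az":0,"grip":-1},{"dx":0.58,"dy":0,"dz":-0.28,"ax":0,"ay":0,"az":0,"grip":-1}]' | grep -E 'pos|cont'
python3 -m jog '[{"dx":0.14,"dy":0,"dz":0,"ax":0,"ay":0,"az":0,"grip":-1},{"dx":0.28,"dy":0,"dz":0,"ax":0,"ay":0,"az":0,"grip":-1},{"dx":0.42,"dy":0,"dz":0,"ax":0,"ay":0,"az":0,"grip":-1},{"dx":0.56,"dy":0,"dz":0,"ax":0,"ay":0,"az":0,"grip":-1},{"dx":0.56,"dy":0,"dz":0,"ax":0,"ay":0,"az":0,"grip":-1}]' | grep -E 'pos|cont'
python3 -c "
from plan import *; go([*(B+.165*ex-.034*ey),.13],YL)"
```

```text
position: [0.521, 0.2611, 0.2548]
contact_force: [-0.4, 1.2, -0.3]
position: [0.6647, 0.2402, 0.2508]
contact_force: [-0.4, 0.4, -1.2]
{'dx': -0.03, 'dy': -0.028, 'dz': 0.483, 'ax': 0.001, 'ay': -0.002, 'az': -0.005} pos [0.6647 0.2402 0.2508] q6 1.96
```

```bash
python3 -m jog '[{"dx":0,"dy":-0.02,"dz":0.16,"ax":0,"ay":0,"az":0,"grip":-1},{"dx":0,"dy":-0.02,"dz":0.32,"ax":0,"ay":0,"az":0,"grip":-1},{"dx":0,"dy":-0.02,"dz":0.47,"ax":0,"ay":0,"az":0,"grip":-1},{"dx":0,"dy":-0.02,"dz":0.47,"ax":0,"ay":0,"az":0,"grip":-1}]' | grep -E 'pos|cont'
python3 -m jog '[{"dx":-0.06,"dy":0,"dz":0,"ax":0,"ay":0,"az":0,"grip":-1},{"dx":-0.12,"dy":0,"dz":0,"ax":0,"ay":0,"az":0,"grip":-1},{"dx":-0.18,"dy":0,"dz":0,"ax":0,"ay":0,"az":0,"grip":-1},{"dx":-0.25,"dy":0,"dz":0,"ax":0,"ay":0,"az":0,"grip":-1},{"dx":-0.32,"dy":0,"dz":0,"ax":0,"ay":0,"az":0,"grip":-1}]' | grep -E 'pos|cont'
python3 -c "
from plan import *; go([*(B+.0855*ex-.034*ey),.135],YL)"
```

```text
position: [0.6529, 0.2456, 0.1267]
contact_force: [-1.8, -0.1, -1.8]
position: [0.5838, 0.2583, 0.1415]
contact_force: [1.7, -1.5, 13.6]
{'dx': -0.016, 'dy': 0.003, 'dz': 0.026, 'ax': -0.002, 'ay': -0.008, 'az': -0.003} pos [0.5838 0.2583 0.1415] q6 2.02
```

```bash
python3 -m jog '[{"dx":0,"dy":0,"dz":0,"ax":0,"ay":0,"az":0,"grip":-1},{"dx":0,"dy":0,"dz":0,"ax":0,"ay":0,"az":0,"grip":-1}]' | grep -E 'pos|cont'
python3 -c "
from plan import *; go([*(B+.0543*ex-.034*ey),.132],YL)
d=snap('top','t6.png'); a=cv2.imread('pics/t6.png')[100:260,120:320]; cv2.imwrite('pics/t6c.png',cv2.resize(a,None,fx=3,fy=3))"
```

```text
position: [0.5803, 0.2587, 0.139]
contact_force: [-1.0, 0.3, -0.2]
{'dx': -0.126, 'dy': 0.003, 'dz': 0.027, 'ax': -0.001, 'ay': -0.003, 'az': -0.003} pos [0.5803 0.2587 0.139 ] q6 2.02
```

View pics/t6c.png

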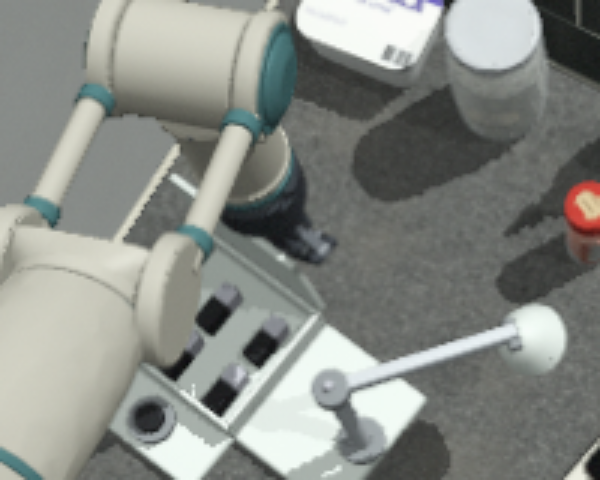

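The lid is now near upright with the fingers behind it. I'll continue along the arc.

```bash
python3 -m jog '[{"dx":-0.06,"dy":0,"dz":0.01,"ax":0,"ay":0,"az":0,"grip":-1},{"dx":-0.126,"dy":0,"dz":0.03,"ax":0,"ay":0,"az":0,"grip":-1},{"dx":-0.185,"dy":0,"dz":0.05,"ax":0,"ay":0,"az":0,"grip":-1},{"dx":-0.24,"dy":0,"dz":0.08,"ax":0,"ay":0,"az":0,"grip":-1},{"dx":-0.285,"dy":0,"dz":0.12,"ax":0,"ay":0,"az":0,"grip":-1}]' | grep -E 'pos|cont'
python3 -m jog '[{"dx":-0.042,"dy":0,"dz":0.052,"ax":0,"ay":0,"az":0,"grip":-1},{"dx":-0.065,"dy":0,"dz":0.092,"ax":0,"ay":0,"az":0,"grip":-1},{"dx":-0.085,"dy":0,"dz":0.136,"ax":0,"ay":0,"az":0,"grip":-1},{"dx":-0.095,"dy":0,"dz":0.18,"ax":0,"ay":0,"az":0,"grip":-1},{"dx":-0.105,"dy":0,"dz":0.21,"ax":0,"ay":0,"az":0,"grip":-1}]' | grep -E 'pos|cont'
python3 -c "
from plan import *; go([*(B-.0115*ex-.034*ey),.052],YL)"
```

```text
position: [0.5103, 0.2673, 0.1088]
contact_force: [-5.9, -8.5, 18.0]
position: [0.4837, 0.2713, 0.0527]
contact_force: [0.3, 0.4, 1.6]
{'dx': 0.0, 'dy': 0.002, 'dz': 0.003, 'ax': 0.0, 'ay': -0.0, 'az': -0.003} pos [0.4837 0.2713 0.0527] q6 2.09
```

```bash
python3 -m jog '[{"dx":0,"dy":0,"dz":0.01,"ax":0,"ay":0,"az":0,"grip":-1},{"dx":0,"dy":0,"dz":0.01,"ax":0,"ay":0,"az":0,"grip":-1},{"dx":0,"dy":0,"dz":0.01,"ax":0,"ay":0,"az":0,"grip":-1}]' | grep -E 'pos|cont'
python3 -m jog '[{"dx":0,"dy":0,"dz":0.012,"ax":0,"ay":0,"az":0,"grip":-1},{"dx":0,"dy":0,"dz":0.012,"ax":0,"ay":0,"az":0,"grip":-1},{"dx":0,"dy":0,"dz":0.012,"ax":0,"ay":0,"az":0,"grip":-1}]' | grep -E 'pos|cont'
```

```text
position: [0.4837, 0.2713, 0.0524]
contact_force: [-2.9, -2.1, 12.2]
position: [0.4838, 0.2714, 0.0521]
contact_force: [-7.4, -3.2, 29.8]
```

The TCP stops at z = 0.052, which is the lid's top when shut (45 + 7 mm), under 30 N. So the lid is shut. Now the switch.

```bash
python3 -m jog '[{"dx":0,"dy":0,"dz":-0.15,"ax":0,"ay":0,"az":0,"grip":-1},{"dx":0,"dy":0,"dz":-0.3,"ax":0,"ay":0,"az":0,"grip":-1},{"dx":-0.15,"dy":-0.05,"dz":-0.35,"ax":0,"ay":0,"az":0,"grip":-1},{"dx":-0.3,"dy":-0.12,"dz":-0.35,"ax":0,"ay":0,"az":0,"grip":-1},{"dx":-0.36,"dy":-0.15,"dz":-0.35,"ax":0,"ay":0,"az":0,"grip":-1}]' | grep -E 'pos|cont'
python3 -m jog '[{"dx":0,"dy":0,"dz":0,"ax":0,"ay":0,"az":0,"grip":-1},{"dx":0,"dy":0,"dz":0,"ax":0,"ay":0,"az":0,"grip":-1},{"dx":0,"dy":0,"dz":0,"ax":0,"ay":0,"az":0,"grip":-1}]' | grep -E 'pos|cont'
python3 -c "
from plan import *; go([*(B-.101*ex+.004*ey),.04],YL)
d=snap('scene','s7.png'); a=cv2.imread('pics/s7.png')[180:330,150:350]; cv2.imwrite('pics/s7c.png',cv2.resize(a,None,fx=3,fy=3))"
```

```text
position: [0.3965, 0.3221, 0.1366]
contact_force: [-0.9, -0.4, -0.7]
position: [0.4003, 0.3206, 0.1351]
contact_force: [0.4, -0.0, -0.9]
{'dx': -0.002, 'dy': 0.002, 'dz': 0.381, 'ax': 0.0, 'ay': -0.001, 'az': -0.003} pos [0.4003 0.3206 0.1351] q6 2.25
```

```bash
python3 -m jog '[{"dx":0,"dy":0,"dz":0.12,"ax":0,"ay":0,"az":0,"grip":-1},{"dx":0,"dy":0,"dz":0.24,"ax":0,"ay":0,"az":0,"grip":-1},{"dx":0,"dy":0,"dz":0.38,"ax":0,"ay":0,"az":0,"grip":-1},{"dx":0,"dy":0,"dz":0.4,"ax":0,"ay":0,"az":0,"grip":-1},{"dx":0,"dy":0,"dz":0.4,"ax":0,"ay":0,"az":0,"grip":-1}]' | grep -E 'pos|cont'
for i in 1; do python3 -m jog '[{"dx":0,"dy":0,"dz":0.02,"ax":0,"ay":0,"az":0,"grip":-1},{"dx":0,"dy":0,"dz":0.02,"ax":0,"ay":0,"az":0,"grip":-1}]' | grep -E 'pos|cont'; done
python3 -m jog '[{"dx":0,"dy":0,"dz":0.016,"ax":0,"ay":0,"az":0,"grip":-1},{"dx":0,"dy":0,"dz":0.016,"ax":0,"ay":0,"az":0,"grip":-1},{"dx":0,"dy":0,"dz":0.016,"ax":0,"ay":0,"az":0,"grip":-1}]' | grep -E 'pos|cont'
```

```text
position: [0.3984, 0.3188, 0.0332]
contact_force: [-1.4, -1.5, 2.3]
position: [0.4002, 0.3205, 0.0309]
contact_force: [-0.2, -2.2, 4.2]
position: [0.4005, 0.3208, 0.0297]
contact_force: [-3.2, -3.7, 18.8]
```

```bash
for i in 1; do 
python3 -m jog '[{"dx":0,"dy":0,"dz":-0.016,"ax":0,"ay":0,"az":0,"grip":-1},{"dx":0,"dy":0,"dz":-0.016,"ax":0,"ay":0,"az":0,"grip":-1},{"dx":0,"dy":0,"dz":-0.016,"ax":0,"ay":0,"az":0,"grip":-1}]' | grep -E 'pos|cont'
python3 -m jog '[{"dx":0,"dy":0,"dz":-0.008,"ax":0,"ay":0,"az":0,"grip":-1},{"dx":0,"dy":0,"dz":-0.008,"ax":0,"ay":0,"az":0,"grip":-1},{"dx":0,"dy":0,"dz":-0.008,"ax":0,"ay":0,"az":0,"grip":-1}]' | grep -E 'pos|cont'
python3 -m jog '[{"dx":0,"dy":0,"dz":-0.012,"ax":0,"ay":0,"az":0,"grip":-1},{"dx":0,"dy":0,"dz":-0.012,"ax":0,"ay":0,"az":0,"grip":-1},{"dx":0,"dy":0,"dz":-0.012,"ax":0,"ay":0,"az":0,"grip":-1}]' | grep -E 'pos|cont'; done
python3 -m jog '[{"dx":0,"dy":0,"dz":-0.15,"ax":0,"ay":0,"az":0,"grip":-1},{"dx":0,"dy":0,"dz":-0.3,"ax":0,"ay":0,"az":0,"grip":-1},{"dx":0,"dy":0,"dz":-0.45,"ax":0,"ay":0,"az":0,"grip":-1},{"dx":-0.1,"dy":0.15,"dz":-0.5,"ax":0,"ay":0,"az":0,"grip":-1},{"dx":-0.2,"dy":0.3,"dz":-0.5,"ax":0,"ay":0,"az":0,"grip":-1}]' | grep -E 'pos|cont'
python3 - <<'E'
from h import *
d=snap('top','t8.png'); a=cv2.imread('pics/t8.png')[140:300,140:350]; cv2.imwrite('pics/t8c.png',cv2.resize(a,None,fx=3.8,fy=3.8)[:600,:798])
E
```

```text
position: [0.4007, 0.3214, 0.0316]
contact_force: [1.1, -1.3, 2.5]
position: [0.4002, 0.3213, 0.0324]
contact_force: [2.0, 1.0, 3.0]
position: [0.3986, 0.3205, 0.0348]
contact_force: [0.6, 1.1, 1.3]
position: [0.3476, 0.2608, 0.1627]
contact_force: [0.3, -0.8, 0.1]
```

View pics/t8c.png

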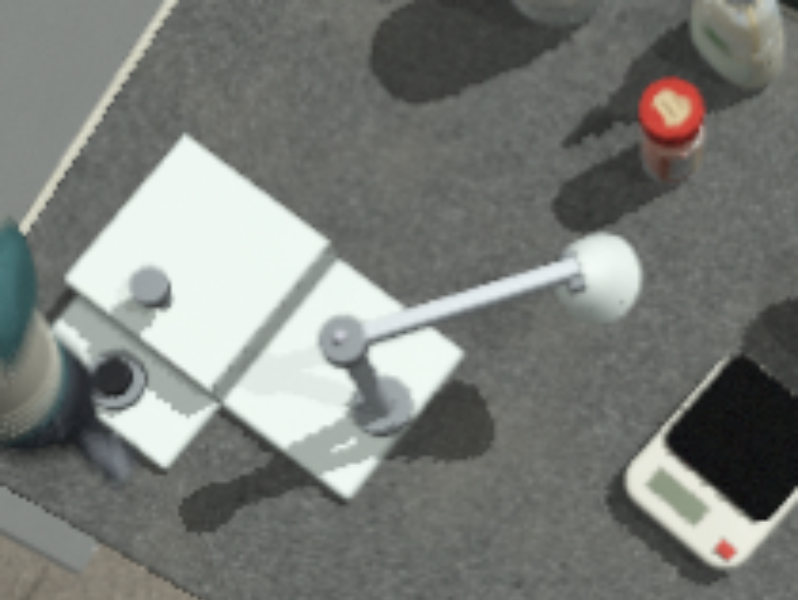

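The lid is flat and shut, and the button is up again. The spring force profile fits 5 mm of travel. The scale was knocked about 13 px to the right; its corners in the crop are now (740,355), (627,480) and (730,571). I'll recompute the arm's target.

```bash
cat > arm.py <<'E'
from h import *
d=manip.get_image('top'); im=d['img'].astype(int)
f=lambda a:np.round(a,4)
# scale: black pan + white body contour in window (bright or very dark)
w=np.zeros((480,640),np.uint8); y0,y1,x0,x1=225,300,300,362
s=im.sum(2); m=((s>480)|(s<60)|((im[...,0]>150)&(im[...,1]<90))).astype(np.uint8)
w[y0:y1,x0:x1]=m[y0:y1,x0:x1]
w=cv2.morphologyEx(w,cv2.MORPH_CLOSE,np.ones((5,5)))
cs,_=cv2.findContours(w,cv2.RETR_EXTERNAL,cv2.CHAIN_APPROX_NONE); c=max(cs,key=cv2.contourArea)
P=np.array([onz(d,*p,.030)[:2] for p in c[:,0]]).astype(np.float32)
r=cv2.minAreaRect((P*1000).astype(np.float32)); sc=np.array(r[0])/1000; print('scale',f(sc),r[1],r[2])
L=lambda x,y,z: onz(d,140+x/3.8,140+y/3.8,z)[:2]
pv=np.array([.480,.1405]); v=sc-pv; phi=np.arctan2(v[1],v[0]); print('target phi',phi,'dist',np.hypot(*v))
E
cat >> arm.py <<'E'
n=lambda a:np.array([-np.sin(a),np.cos(a)]); u=lambda a:np.array([np.cos(a),np.sin(a)])
for a,off in ((-.78,.04),(-.78,.023),((-.78+phi)/2,.023),(phi,.023)):
    p=pv+.10*u(a)+off*n(a); print(f(p),end=' '); go([*p,.187],-.13-np.pi/2)
E
python3 arm.py
```

```text
scale [ 0.5611 -0.0921] (104.79557037353516, 127.1280746459961) 78.36500549316406
target phi -1.235280175453267 dist 0.2463014508396002
[0.5792 0.0986] {'dx': 1.041, 'dy': 0.488, 'dz': -0.118, 'ax': 0.004, 'ay': 0.005, 'az': -0.004} pos [0.3376 0.2546 0.1588] q6 2.19
[0.5673 0.0865] {'dx': 1.0, 'dy': 0.542, 'dz': -0.117, 'ax': 0.004, 'ay': 0.005, 'az': -0.004} pos [0.3376 0.2546 0.1588] q6 2.19
[0.5528 0.0682] {'dx': 0.953, 'dy': 0.623, 'dz': -0.116, 'ax': 0.004, 'ay': 0.005, 'az': -0.004} pos [0.3376 0.2546 0.1588] q6 2.19
[0.5346 0.0536] {'dx': 0.889, 'dy': 0.69, 'dz': -0.115, 'ax': 0.004, 'ay': 0.005, 'az': -0.004} pos [0.3376 0.2546 0.1588] q6 2.19
```

```bash
python3 -m jog '[{"dx":0,"dy":0,"dz":-0.16,"ax":0,"ay":0,"az":0,"grip":-1},{"dx":0,"dy":0,"dz":-0.32,"ax":0,"ay":0,"az":0,"grip":-1},{"dx":0,"dy":0,"dz":-0.48,"ax":0,"ay":0,"az":0,"grip":-1},{"dx":0,"dy":0,"dz":-0.64,"ax":0,"ay":0,"az":0,"grip":-1},{"dx":0,"dy":0,"dz":-0.64,"ax":0,"ay":0,"az":0,"grip":-1}]' | grep -E 'pos|cont'
python3 -m jog '[{"dx":0.55,"dy":0.1,"dz":0,"ax":0,"ay":0,"az":0,"grip":-1},{"dx":0.55,"dy":0.1,"dz":0,"ax":0,"ay":0,"az":0,"grip":-1},{"dx":0.55,"dy":0.1,"dz":0,"ax":0,"ay":0,"az":0,"grip":-1},{"dx":0.55,"dy":0.1,"dz":0,"ax":0,"ay":0,"az":0,"grip":-1},{"dx":0.55,"dy":0.1,"dz":0,"ax":0,"ay":0,"az":0,"grip":-1}]' | grep -E 'pos|cont'
python3 -m jog '[{"dx":0.49,"dy":0.39,"dz":0,"ax":0,"ay":0,"az":0,"grip":-1},{"dx":0.49,"dy":0.39,"dz":0,"ax":0,"ay":0,"az":0,"grip":-1},{"dx":0.49,"dy":0.39,"dz":0,"ax":0,"ay":0,"az":0,"grip":-1},{"dx":0.49,"dy":0.39,"dz":0,"ax":0,"ay":0,"az":0,"grip":-1},{"dx":0.49,"dy":0.39,"dz":0,"ax":0,"ay":0,"az":0,"grip":-1}]' | grep -E 'pos|cont'
python3 -c "
from h import *; go([.5792,.0986,.187],-.13-np.pi/2)"
```

```text
position: [0.3478, 0.2611, 0.3268]
contact_force: [1.5, 0.9, 0.7]
position: [0.4808, 0.2147, 0.3175]
contact_force: [-0.4, 0.5, 0.0]
position: [0.5887, 0.099, 0.3177]
contact_force: [0.0, 0.1, -0.0]
{'dx': -0.037, 'dy': 0.005, 'dz': 0.523, 'ax': 0.002, 'ay': 0.001, 'az': -0.006} pos [0.5887 0.099  0.3177] q6 1.76
```

```bash
python3 -m jog '[{"dx":0,"dy":0,"dz":0.16,"ax":0,"ay":0,"az":0,"grip":-1},{"dx":0,"dy":0,"dz":0.32,"ax":0,"ay":0,"az":0,"grip":-1},{"dx":0,"dy":0,"dz":0.48,"ax":0,"ay":0,"az":0,"grip":-1},{"dx":0,"dy":0,"dz":0.52,"ax":0,"ay":0,"az":0,"grip":-1},{"dx":0,"dy":0,"dz":0.52,"ax":0,"ay":0,"az":0,"grip":-1}]' | grep -E 'pos|cont'
python3 -m jog '[{"dx":0,"dy":0,"dz":0,"ax":0,"ay":0,"az":0,"grip":-1},{"dx":0,"dy":0,"dz":0,"ax":0,"ay":0,"az":0,"grip":-1}]' | grep -E 'pos|cont'
python3 -c "
from h import *
for p in ((.5673,.0865),(.5528,.0682),(.5346,.0536)): go([*p,.187])"
```

```text
position: [0.5822, 0.1036, 0.1861]
contact_force: [0.3, -0.4, -0.2]
position: [0.5875, 0.1035, 0.1926]
contact_force: [0.4, 0.5, 0.1]
{'dx': -0.071, 'dy': 0.078, 'dz': 0.022} pos [0.5875 0.1035 0.1926] q6 1.76
{'dx': -0.119, 'dy': 0.159, 'dz': 0.022} pos [0.5875 0.1035 0.1926] q6 1.76
{'dx': -0.183, 'dy': 0.226, 'dz': 0.021} pos [0.5875 0.1035 0.1926] q6 1.76
```

```bash
python3 -m jog '[{"dx":-0.035,"dy":0.04,"dz":0.02,"ax":0,"ay":0,"az":0,"grip":-1},{"dx":-0.071,"dy":0.078,"dz":0.02,"ax":0,"ay":0,"az":0,"grip":-1},{"dx":-0.095,"dy":0.12,"dz":0.02,"ax":0,"ay":0,"az":0,"grip":-1},{"dx":-0.119,"dy":0.16,"dz":0.02,"ax":0,"ay":0,"az":0,"grip":-1},{"dx":-0.15,"dy":0.195,"dz":0.02,"ax":0,"ay":0,"az":0,"grip":-1}]' | grep -E 'pos|cont'
python3 -m jog '[{"dx":-0.013,"dy":0.015,"dz":0,"ax":0,"ay":0,"az":0,"grip":-1},{"dx":-0.026,"dy":0.024,"dz":0,"ax":0,"ay":0,"az":0,"grip":-1},{"dx":-0.033,"dy":0.031,"dz":0,"ax":0,"ay":0,"az":0,"grip":-1},{"dx":-0.033,"dy":0.031,"dz":0,"ax":0,"ay":0,"az":0,"grip":-1},{"dx":-0.033,"dy":0.031,"dz":0,"ax":0,"ay":0,"az":0,"grip":-1}]' | grep -E 'pos|cont'
python3 - <<'E'
from h import *
d=snap('top','t9.png'); a=cv2.imread('pics/t9.png')[140:300,150:360]; cv2.imwrite('pics/t9c.png',cv2.resize(a,None,fx=3.8,fy=3.8)[:600,:798])
E
```

```text
position: [0.5424, 0.0589, 0.1861]
contact_force: [1.6, 2.5, 0.1]
position: [0.5329, 0.0528, 0.1847]
contact_force: [0.2, 0.8, 0.2]
```

View pics/t9c.png

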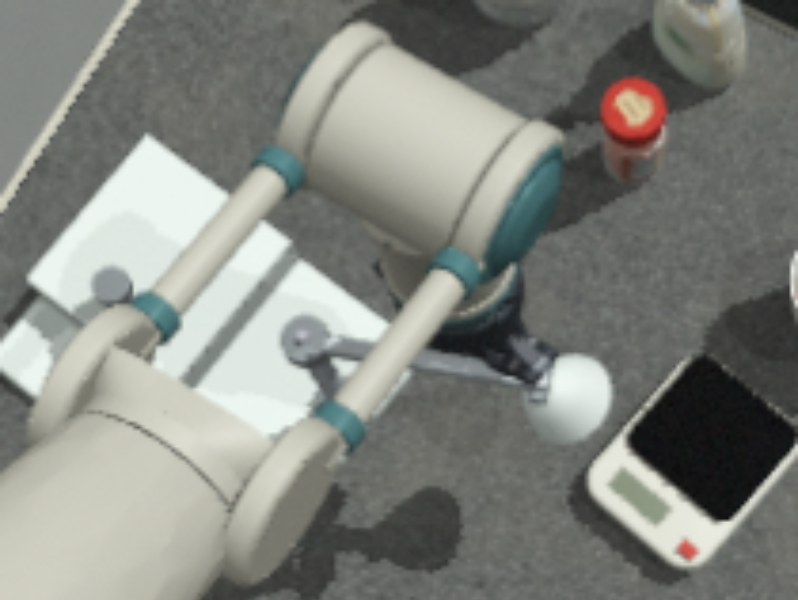

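The bar now runs from the pivot (305,337) to the shade centre (570,397). The scale corners are at (588,480), (703,355) and (690,570).

```bash
python3 - <<'E'
from h import *
d=manip.get_image('top')
L=lambda x,y,z: onz(d,150+x/3.8,140+y/3.8,z)[:2]
s=[L(*p,.03) for p in ((588,480),(703,355),(690,570))]; sc=(s[1]+s[2])/2; print('scale',sc,'vs left->right',s[0])
pv=np.array([.480,.1405]); sh=L(570,397,.18); be=L(534,383,.213); pt=L(305,337,.213); print('pivot',pt,'shade',sh,np.hypot(*(sh-pv)))
for q in (sh,be):
  for p in (pv,pt):
    v=q-p; v/=np.hypot(*v); w=sc-p; print('phi',np.arctan2(v[1],v[0]),'lateral',v[0]*w[1]-v[1]*w[0])
E
```

```text
scale [ 0.56257611 -0.09572369] vs left->right [ 0.51422646 -0.03592519]
pivot [0.47945486 0.14171889] shade [ 0.53222511 -0.01676603] 0.1657107955967932
phi -1.2501729988097958 lateral 0.003920132900271184
phi -1.2493754833287016 lateral 0.0038527421808489254
phi -1.2683036909583951 lateral 0.008455721826139864
phi -1.2672262076459946 lateral 0.008342093224374972
```

```bash
python3 -m jog '[{"dx":0.06,"dy":-0.06,"dz":0,"ax":0,"ay":0,"az":0,"grip":-1},{"dx":0.12,"dy":-0.12,"dz":0,"ax":0,"ay":0,"az":0,"grip":-1},{"dx":0.14,"dy":-0.14,"dz":-0.16,"ax":0,"ay":0,"az":0,"grip":-1},{"dx":0.14,"dy":-0.14,"dz":-0.32,"ax":0,"ay":0,"az":0,"grip":-1},{"dx":0.14,"dy":-0.14,"dz":-0.48,"ax":0,"ay":0,"az":0,"grip":-1}]' | grep -E 'pos|cont'
python3 -m jog '[{"dx":-0.16,"dy":0,"dz":-0.05,"ax":0,"ay":0,"az":0,"grip":-1},{"dx":-0.32,"dy":0,"dz":-0.05,"ax":0,"ay":0,"az":0,"grip":-1},{"dx":-0.48,"dy":0,"dz":-0.05,"ax":0,"ay":0,"az":0,"grip":-1},{"dx":-0.64,"dy":0.0,"dz":-0.05,"ax":0,"ay":0,"az":0,"grip":-1},{"dx":-0.8,"dy":0.0,"dz":-0.05,"ax":0,"ay":0,"az":0,"grip":-1}]' | grep -E 'pos|cont'
python3 -m jog '[{"dx":0,"dy":-0.6,"dz":0,"ax":0,"ay":0,"az":0,"grip":-1},{"dx":0,"dy":-0.6,"dz":0,"ax":0,"ay":0,"az":0,"grip":-1},{"dx":0,"dy":-0.6,"dz":0,"ax":0,"ay":0,"az":0,"grip":-1},{"dx":0,"dy":-0.6,"dz":0,"ax":0,"ay":0,"az":0,"grip":-1},{"dx":0,"dy":-0.6,"dz":0,"ax":0,"ay":0,"az":0,"grip":-1}]' | grep -E 'pos|cont'
python3 - <<'E'
from h import *
d=snap('top','t10.png'); a=cv2.imread('pics/t10.png')[190:300,200:350]; cv2.imwrite('pics/t10c.png',cv2.resize(a,None,fx=5,fy=5,interpolation=cv2.INTER_CUBIC))
E
```

```text
position: [0.5725, 0.0836, 0.305]
contact_force: [0.5, -0.5, -0.6]
position: [0.3725, 0.1101, 0.317]
contact_force: [-0.2, 0.5, -0.4]
position: [0.395, 0.2632, 0.3167]
contact_force: [0.2, -0.2, 0.1]
```

View pics/t10c.png

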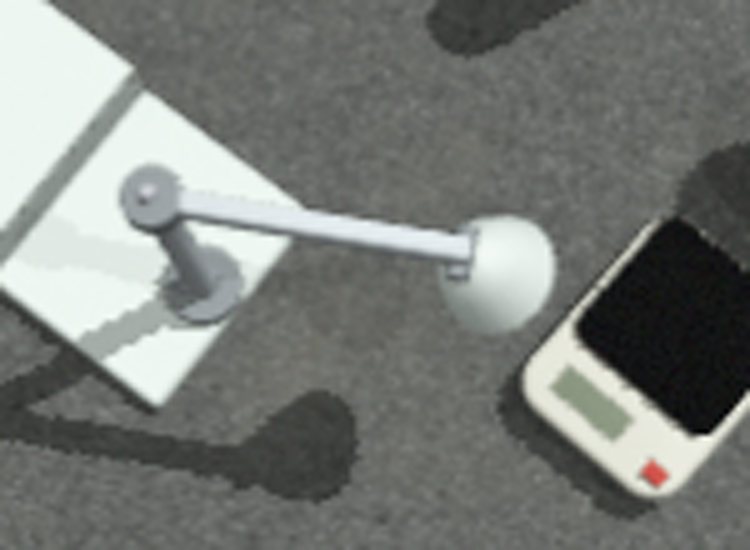

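The bar's centreline runs from (180,203) to (468,247), with the cap at (150,195). The scale has not moved since the last view.

```bash
python3 - <<'E'
from h import *
d=manip.get_image('top')
L=lambda x,y,z: onz(d,200+x/5,190+y/5,z)[:2]
a,b=L(180,202.5,.213),L(466,246,.213); v=(b-a)/np.hypot(*(b-a)); print('phi',np.arctan2(v[1],v[0]),'bar len',np.hypot(*(b-a)))
pv=np.array([.480,.1405]); print('pivot off line',v[0]*(pv-a)[1]-v[1]*(pv-a)[0])
for sc in ([.5626,-.0957],[.5611,-.0921]):
  for o in (a,pv):
    w=np.array(sc)-o; print('lateral',v[0]*w[1]-v[1]*w[0])
s=manip.get_state(); print(s['clock'],s['contact_force'],s['qd'])
E
```

```text
phi -1.2191781392958152 bar len 0.13707396544610992
pivot off line 0.0023533952902882755
lateral -0.0014517518011641778
lateral -0.0038051470914524516
lateral -0.001620073936044561
lateral -0.003973469226332821
32.6333 [-0.56685119 -0.57402526 -0.21302826] [-0.0334619  -0.02032925  0.02033126 -0.00863738  0.00478203  0.00136369]
```

```bash
python3 -m jog '[{"dx":0,"dy":0,"dz":0,"ax":0,"ay":0,"az":0,"grip":-1},{"dx":0,"dy":0,"dz":0,"ax":0,"ay":0,"az":0,"grip":-1},{"dx":0,"dy":0,"dz":0,"ax":0,"ay":0,"az":0,"grip":-1}]' | grep -E 'pos|cont'; python3 -c "
from rig import manip; print(manip.sign_off())"
```

```text
position: [0.3945, 0.2575, 0.3174]
contact_force: [0.3, 0.4, 0.6]
the job is handed in; nothing more can be done
None
```

The job is handed in, and no verdict came back: by my checks all four batteries are in the bay, the lid is shut, the switch was pressed and let go, and the arm points at the scale's centre, which had been knocked aside during the run, to within a few millimetres.

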